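# Put the microscope things away and ease the sprung lid shut

### The arm

A 6-joint arm with a two-finger parallel gripper is mounted at the origin on the work surface. World frame = base frame: x ahead of the robot, y to its left, z up, the work surface at z = 0. Lengths are in m, angles in degrees, forces in N, time in s.
With the tool pointing down it reaches from about 0.35 to 0.875 m from the base axis. Payload 4.2 kg.
Tool frame: the origin (TCP) lies at the very end of the fingers, on their centre line; the grasp point (between the pads) lies 19 mm behind it (r.grip_point_offset is the distance from the TCP to the grasp point, in m); z points along the fingers, y is the line along which they close (so a half turn about z gives the same grasp; the last joint's range is limited). The gripper opens to 87 mm and grips with 3 to 60 N. Pads are 19 mm wide; open, the fingers measure 117 mm over their backs; the gripper's body (75 mm by 190 mm) begins 51 mm behind the grasp point.
Start: joints at [90.39, 22.042, 0.453, 0, -68.411, -14.817], TCP at [0.156, 0.605, 0.223] pointing down, gripper open.
Joint ranges: [-179.83, 179.83], [-69.29, 118.12], [-61.27, 80.66], [-181.25, 117.63], [-171.15, -9.14], [-177.46, 177.46]. Speed limits (degrees/s): [159.86, 159.86, 180, 180, 180, 180].

### API

Orientations are given as a 3x3 rotation matrix whose columns are the frame's x, y, z axes.
In Python, from station import r gives the robot as it stands.
- The arm moves only by the tool move_arm, never from a script. Its argument "series" is a list of rows, each a list of 3 entries, a list of its own where there are three numbers: the turn, a rotation vector about the tool's x, y, z as a fraction of full scale, then the shift along the tool's x, y, z as a fraction of full scale, then the opening, from 0 (shut) to 1 (fully open). A call has 1 to 12 rows; each row shifts and turns the commanded pose from where the row before left it, along the tool's axes as they then stand; what a row does not reach is not made up. Full scale, the value 1, is 0.5 m for a shift and 0.1 rad for a turn. A row lasts 1/10 s, in which the tool goes at most 50 mm and 8.59 degrees, less where a joint would pass 70% of its speed; a pose out of reach is approached as far as the arm can. A call with a number of a shift or a turn outside -1 to 1 is refused whole. A call with a gripper value outside its range is refused whole. The fingers move at their own pace and stop on an object; the grip force is fixed at half the most. Time passes only in rows, so rows that do not move let the fingers close. It gives the time, the measured TCP pose, the force, the opening and the grip force at its end, in the units of the state.
- r.sense(): the state, without advancing time (a new reading comes with each control period).
- r.capture(name): name is "side" or "top"; returns a dict with "img" (384x512x3 uint8, red, green, blue), "fx", "fy", "cx", "cy" (pixels), "k1" (the pictures are not rectified: a ray, as slopes to the right and down, at radius r is drawn at 1 + k1 r^2 times it, then the intrinsics apply), "origin" and "orientation" of the camera in the world. Camera axes: x right, y up, looking along -z (the intrinsics and any distortion apply to the point x, -y, -z); pixel columns grow to the right and rows downward; lengths in m; the calibration is good to about 2 mm. A picture is of the moment at which its call begins. There is no depth.
- r.finish_job(): hands the job in; it is judged then, once.
Trained networks look in the newest picture that a camera, given by its name, has taken for a name from the list of things; names that differ only in an ending like _2 or _b are one class to them, and where a whole thing is asked for, a point or a joint stands for the part that bears it (a point fixed in the world has none). Each returns a list of dicts, best first, with "score" (0 to 1); they miss things now and then, are a little off and sometimes report something else, mostly with a low value. They report only what shows in the picture. A call takes as long as a camera call. They do not tell look-alikes from the thing itself.
- r.cut_out(target, camera): "pixels" (384x512 bool, what is visible of it) and "centre" ([column, row] in pixels, amid what is visible of it).
- r.pinpoint(target, camera): "centre" ([column, row] in pixels: a listed point, or the origin of a listed thing).
The state is a dict: "time_s": time; "joints": joint angles; "joint_velocities": joint speeds; "effort": joint torques, N m; "tcp_pos": TCP position; "ee_rot": TCP orientation; "wrist_force": force on the tool from outside, world axes, zero at the start; "moment": the same for the moment, N m; "gripper_width": opening from 0.0 (shut) to 1.0 (fully open); "gripper_force": force on a finger pad.
Only numpy, scipy, OpenCV 4.12 (cv2) and the standard library are available. Lean on these libraries where they do the work, as an engineer would, in place of code of your own. Each camera call takes 0.05 s, during which the arm holds its last target. There are 200 camera calls.

### The job

Class is over: swing the storage case's self-closing lid right back until it stays open by itself, then put the bench things away: eyepieces standing upright in the case's narrower compartment, slide cases in its wider one, petri dishes lying flat in the open tray. When everything for the case is in, bring the lid back by its handle and ease it slowly down until fully shut; it must never snap or slam, because the glass inside breaks. Leave the plant, notebook and bottle alone.

Things in the scene. Friction and masses are not known exactly. Their poses are not given: they have to be found in the camera images.
- case: Wooden storage case fixed to the bench, 253 mm (its x) by 142 mm (its y) by 65 mm high without the lid, walls and floor 6 mm thick. Origin: centre of its underside; z up. Inside, one upright wall across it divides it into a wider compartment on its -x side (nearer the robot; 144 mm in x by 130 mm in y inside) and a narrower one on its +x side (91 by 130 mm inside). The lid is hinged along the top of its +y side.
- slide_side (a point): Centre of the inner floor of the case's wider compartment (for slide cases), 6 mm above the bench; axes as the case's.
- eye_side (a point): Centre of the inner floor of the case's narrower compartment (for eyepieces), 6 mm above the bench; axes as the case's.
- lid (a joint): Angle of the case's lid, rad: 0 shut, grows as it opens, 2.1 at the open stop. The lid is a 253 x 142 x 6 mm board turning about the case's x axis through point hinge. Spring and weight together pull it shut with about 0.37 N m at 0, about 0.2 N m at 0.9 rad and nothing at about 1.6 rad; opened farther than that it goes over centre and stays open leaning back on its stop. Let go anywhere short of that, it snaps shut.
- hinge (a point): Middle of the lid's hinge line, 68 mm above the bench and 71 mm to +y of the case's centre; axes as the case's, the hinge runs along x. A thin spring strut stands about 15 mm proud of the case's +x end, between the case and the lid.
- lid_bar (a point): Middle of the lid's pull handle: a round steel bar 10 mm thick and 98 mm long, parallel to the hinge, 182 mm from the hinge line and in the lid's plane, standing 40 mm clear of the lid's free edge on two flat arms 90 mm apart. Shut, it is on the -y side of the case, 68 mm above the bench. It turns with the lid.
- tray: Open grey plastic tray fixed to the bench, 154 mm (its x) by 136 mm (its y) by 28 mm high, walls 4 mm. Origin: centre of its underside; z up.
- tray_in (a point): Centre of the tray's inner floor; axes as the tray's.
- eye1_c (a point): Centre (half-way up, 24 mm above its foot) of a microscope eyepiece: upright metal barrel 32 mm in diameter and 40 mm high with a black 25 mm collar on top, 48 mm high in all; z is its axis, up when it stands as found. May be absent.
- eye2_c (a point): Centre (half-way up, 24 mm above its foot) of a microscope eyepiece: upright metal barrel 32 mm in diameter and 40 mm high with a black 25 mm collar on top, 48 mm high in all; z is its axis, up when it stands as found. May be absent.
- mailer1_c (a point): Centre of a white plastic slide case: flat box 78 mm (its x) by 30 mm (its y) by 16 mm high, lying flat. May be absent.
- mailer2_c (a point): Centre of a white plastic slide case: flat box 78 mm (its x) by 30 mm (its y) by 16 mm high, lying flat. May be absent.
- mailer3_c (a point): Centre of a white plastic slide case: flat box 78 mm (its x) by 30 mm (its y) by 16 mm high, lying flat. May be absent.
- dish1_c (a point): Centre of a petri dish: closed flat round dish, whitish, 55 mm in diameter, 15 mm high, lying flat; z is its axis. May be absent.
- dish2_c (a point): Centre of a petri dish: closed flat round dish, whitish, 55 mm in diameter, 15 mm high, lying flat; z is its axis. May be absent.
- plant: Bystander: small potted plant, 90 mm wide pot 70 mm high with leaves to 150 mm; origin under its centre.
- notebook: Bystander: green notebook 130 x 190 x 14 mm lying flat; origin under its centre.
- cleaner: Bystander: closed bottle 52 mm in diameter, 130 mm high; origin under its centre.
Things that resemble listed ones, but are neither listed nor needed, are in the scene too. Leave any orange look-alike of the part that bears mailer3_c alone. What is shaped like the part that bears eye1_c but red is not meant.

How it is judged:
By the outcome, as a careful person would: the job done as asked, in the order asked, and still so for the second after the job is handed in, with the robot touching nothing.
Of eye1, eye2, mailer1, mailer2, mailer3, dish1, dish2 only 4 to 6 are there at a start; the rules pass over those that are not, and their reading is None.
At some moment in a run one of mailer1, mailer2, mailer3, dish1, dish2 may be knocked a few centimetres aside while the robot is not near it.
It also fails if it takes over 210 s, if anything falls off the work surface, if the arm or the gripper's body presses on something with over 40 N, if the wrist force passes 120 N, or if a joint passes its speed limit or range.

## Working session

There is one attempt and no reset: what is moved stays moved. The work goes in short steps, Python scripts to look and compute and a tool call to move; the robot and the scene stay as the last step left them, time stands still between calls to the robot, and variables do not carry over. Pictures are saved under pics/ and viewed, at most 14 in all, crops included, and the job is handed in when it is done.

Besides the shell and the picture viewer there is one more tool, called after "Request:" as a command line: name --argument value ..., lists and objects as JSON in quotes. move_arm: Moves the arm, as the interface text tells. Its arguments: {"type":"object","properties":{"series":{"type":"array"}},"required":["series"]}

```bash
ls; mkdir -p pics
cat > look.py <<'E'
from station import r
import cv2
for n in ("side","top"):
    c=r.capture(n); cv2.imwrite(f"pics/{n}0.png",c["img"][:,:,::-1]); print(n,c["fx"],c["cx"],c["cy"],c["k1"],c["origin"],c["orientation"])
a=cv2.imread("pics/top0.png");cv2.imwrite("pics/top0b.png",cv2.resize(a,(800,600),interpolation=cv2.INTER_CUBIC))
print(r.sense())
E
python3 look.py
```

```text
pics
side 392.34650312452425 252.69415020476956 193.5756499742453 -0.02575795029581942 [ 0.22275489 -0.60867038  0.60951579] [[ 0.86229387  0.32711771 -0.38657896]
 [-0.50629752  0.54092162 -0.67161494]
 [-0.01058822  0.77485341  0.63205228]]
top 363.5766940779664 255.02813065274827 192.04241935530473 -0.09186279398019591 [ 0.47162279 -0.0696526   1.06984799] [[-0.00110669  0.99633516 -0.08552795]
 [-0.99990955 -0.00224892 -0.01325988]
 [-0.01340363  0.08550554  0.99624753]]
{'time_s': 0.1, 'joints': array([ 9.03908586e+01,  2.20873343e+01,  3.87516926e-01, -2.35920024e-02,
       -6.84117532e+01, -1.48181139e+01]), 'joint_velocities': array([-0.04553278, -0.15979899,  0.09913227,  0.0534029 , -0.01111356,
        0.00051543]), 'effort': array([-2.40111185e-04, -3.91689706e+01,  1.87936664e+01,  4.23195317e+00,
        1.34642230e-02, -7.80169307e-05]), 'tcp_pos': array([0.15556066, 0.60477617, 0.22156253]), 'ee_rot': array([[ 9.68426924e-01, -2.49297324e-01, -3.69581645e-04],
       [-2.49297565e-01, -9.68424970e-01, -1.94980909e-03],
       [ 1.28170094e-04,  1.98038342e-03, -9.99998031e-01]]), 'wrist_force': array([-0.00955931, -0.07192965, -0.28583815]), 'moment': array([-0.06500976, -0.02989226, -0.02949672]), 'gripper_force': 0.0, 'gripper_width': 1.0017508550509873}
```

View pics/top0b.png

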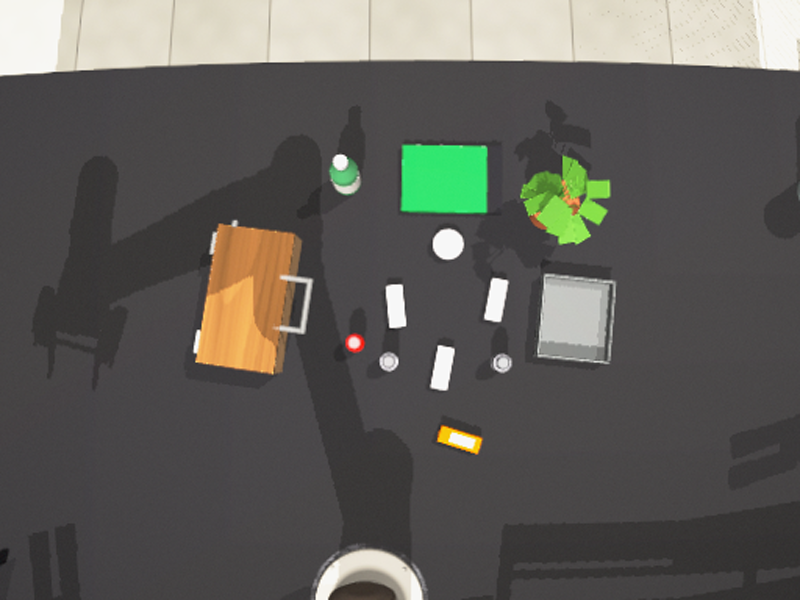

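View pics/side0.png

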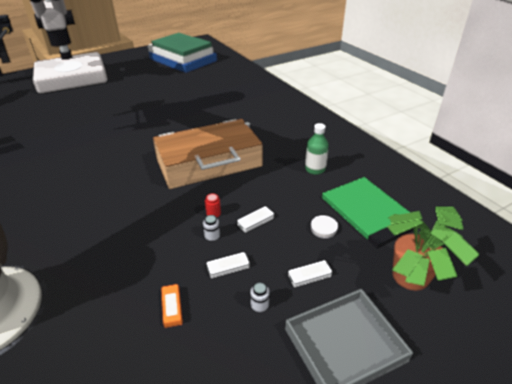

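```bash
cat > h.py <<'E'
from station import r
import numpy as np, cv2
def ray(c,px):
    p=cv2.undistortPoints(np.array([[px]],float),np.array([[c["fx"],0,c["cx"]],[0,c["fy"],c["cy"]],[0,0,1]]),np.array([c["k1"],0,0,0.]))[0,0]
    return np.array(c["origin"]),np.array(c["orientation"])@np.array([p[0],-p[1],-1])
def at(c,px,z):
    o,d=ray(c,px); return (o+d*(z-o[2])/d[2])
def proj(c,P):
    q=np.array(c["orientation"]).T@(np.array(P)-c["origin"]); s=np.array([q[0],-q[1]])/-q[2]
    s=s*(1+c["k1"]*(s@s)); return s*[c["fx"],c["fy"]]+[c["cx"],c["cy"]]
Z=dict(case=0,hinge=.068,lid_bar=.068,tray=0,tray_in=.004,eye1_c=.024,mailer1_c=.008,dish1_c=.0075,plant=0,notebook=0,cleaner=0)
E
cat > m.py <<'E'
from h import *
for n in ("top","side"):
    c=r.capture(n)
    for t,z in Z.items():
        for d in r.pinpoint(t,n):
            if d["score"]>.2: print(n,t,round(d["score"],2),np.round(d["centre"]),np.round(at(c,d["centre"],z),3)[:2])
    if n=="top":
        for t in ("mailer1_c","dish1_c","eye1_c","case","tray","lid"):
            for d in r.cut_out(t,n):
                if d["score"]<.2: continue
                m=d["pixels"].astype(np.uint8); ys,xs=np.nonzero(m)
                z={"case":.065,"lid":.071,"tray":.028,"eye1_c":.048,"mailer1_c":.016,"dish1_c":.015}[t]
                w=np.array([at(c,p,z)[:2] for p in zip(xs,ys)],np.float32)
                (cx,cy),(a,b),th=cv2.minAreaRect(w*1000)
                col=c["img"][m>0].mean(0).round()
                print("cut",t,round(d["score"],2),np.round(d["centre"]),"rect",round(cx),round(cy),round(a),round(b),round(th,1),col)
E
python3 m.py
```

```text
top case 0.77 [162. 191.] [0.567 0.221]
top case 0.48 [286. 154.] [ 0.677 -0.149]
top hinge 0.91 [132. 187.] [0.572 0.289]
top lid_bar 0.79 [195. 196.] [0.546 0.11 ]
top tray 0.55 [366. 204.] [ 0.526 -0.382]
top tray_in 0.74 [198. 193.] [0.561 0.113]
top tray_in 0.58 [370. 205.] [ 0.524 -0.395]
top eye1_c 0.64 [252. 229.] [ 0.454 -0.046]
top eye1_c 0.49 [226. 223.] [0.473 0.028]
top eye1_c 0.49 [226. 120.] [0.774 0.03 ]
top mailer1_c 0.62 [315. 190.] [ 0.57  -0.231]
top mailer1_c 0.27 [284. 234.] [ 0.439 -0.14 ]
top dish1_c 0.63 [287. 155.] [ 0.672 -0.151]
top dish1_c 0.61 [364. 204.] [ 0.528 -0.375]
top plant 0.72 [348. 138.] [ 0.725 -0.334]
top notebook 0.92 [286. 117.] [ 0.792 -0.149]
top notebook 0.56 [163. 191.] [0.568 0.218]
cut mailer1_c 0.55 [316. 193.] rect 561 -235 32 80 77.9 [234. 233. 233.]
cut mailer1_c 0.26 [286. 155.] rect 668 -145 56 50 26.6 [242. 242. 242.]
cut dish1_c 0.67 [287. 154.] rect 667 -147 53 57 89.9 [242. 242. 242.]
cut dish1_c 0.65 [163. 189.] rect 569 214 207 273 82.0 [205. 145.  83.]
cut eye1_c 0.49 [226. 222.] rect 482 21 31 31 0.2 [226. 117. 112.]
cut
[... 355 characters left out ...]
07. 161.] [0.558 0.225]
side hinge 0.56 [195. 128.] [0.562 0.298]
side hinge 0.27 [344. 344.] [ 0.491 -0.408]
side lid_bar 0.96 [226. 162.] [0.558 0.103]
side tray_in 0.94 [346. 346.] [ 0.522 -0.389]
side tray_in 0.5 [254. 220.] [ 0.549 -0.047]
side eye1_c 0.79 [214. 227.] [ 0.451 -0.042]
side eye1_c 0.71 [213. 206.] [0.481 0.023]
side mailer1_c 0.91 [311. 273.] [ 0.564 -0.239]
side mailer1_c 0.7 [207. 162.] [0.554 0.212]
side mailer1_c 0.37 [346. 342.] [ 0.526 -0.386]
side plant 0.85 [409. 275.] [ 0.73  -0.336]
side notebook 0.87 [368. 212.] [ 0.791 -0.156]
side cleaner 0.71 [257. 299.] [ 0.446 -0.232]
side cleaner 0.55 [314. 172.] [0.779 0.033]
side cleaner 0.47 [209. 228.] [ 0.451 -0.015]
```

The top view (800 px scale) shows:
- **Case:** lid corners at (219,224), (301,234), (276,374) and (195,361), with the handle on the right at (302,303).
- **Grey eyepieces:** (389,361) and (502,362). The red look-alike is at (354,343).
- **White mailers:** (396,305), (496,299) and (442,368). The orange look-alike is at (459,440).
- **Dish:** (448,243).
- **Tray:** (577,318).

That makes six targets.

```bash
cat > w.py <<'E'
from h import *
def whites(c,show=True):
    im=c["img"].astype(int); m=((im.min(2)>200)&(im.max(2)-im.min(2)<25)).astype(np.uint8)
    out=[]
    for k in cv2.findContours(m,cv2.RETR_EXTERNAL,cv2.CHAIN_APPROX_NONE)[0]:
        if cv2.contourArea(k)<60: continue
        w=np.array([at(c,p,.0155)[:2] for p in k[:,0].astype(float)],np.float32)*1000
        (x,y),(a,b),th=cv2.minAreaRect(w)
        if x<300 or x>950 or max(a,b)>110: continue
        if a<b: th+=90
        th=(th+90)%180-90
        print("white",np.round([x,y]),"long",round(max(a,b)),round(min(a,b)),"yaw",round(th,1))
def eyes(c):
    g=c["img"].astype(int); 
    for z in (.048,):
        pass
if __name__=="__main__":
    c=r.capture("top"); whites(c)
    cv2.imwrite("pics/crop1.png",cv2.resize(c["img"][90:270,110:410,::-1],(800,480),interpolation=cv2.INTER_CUBIC))
    s=r.capture("side")
    for t in ("case","hinge","lid_bar","tray","tray_in"):
        A=[max(r.pinpoint(t,n),key=lambda d:d["score"],default=None) for n in("top","side")]
        if None in A: print(t,"none"); continue
        (o1,d1),(o2,d2)=ray(c,A[0]["centre"]),ray(s,A[1]["centre"])
        M=np.c_[d1,-d2]; k=np.linalg.lstsq(M,o2-o1,rcond=None)[0]; p,q=o1+k[0]*d1,o2+k[1]*d2
        print(t,np.round((p+q)/2,3),"gap",round(np.linalg.norm(p-q),3))
    # wood lid top
    im=c["img"].astype(int); hsv=cv2.cvtColor(c["img"],cv2.COLOR_RGB2HSV)
    m=((hsv[...,0]<22)&(hsv[...,1]>70)&(hsv[...,2]>60)).astype(np.uint8); m[:, 205:]=0;m[:120]=0; m[250:]=0
    k=max(cv2.findContours(m,0,1)[0],key=cv2.contourArea); q=cv2.approxPolyDP(k,4,True)[:,0]
    for p in q: print("corner",p,np.round(at(c,p.astype(float),.071)[:2],3))
E
python3 w.py
```

```text
white [ 305. -170.] long 44 16 yaw 71.4
white [ 438. -136.] long 79 31 yaw -11.1
white [553. -49.] long 79 31 yaw 5.6
white [ 563. -237.] long 79 31 yaw -11.6
white [ 668. -148.] long 56 54 yaw 89.9
case [ 0.57   0.227 -0.015] gap 0.017
hinge [0.565 0.286 0.068] gap 0.009
lid_bar [0.544 0.105 0.072] gap 0.004
tray [ 0.524 -0.383 -0.003] gap 0.002
tray_in [ 0.527 -0.385  0.002] gap 0.003
corner [139 143] [0.698 0.272]
corner [125 231] [0.449 0.306]
corner [178 238] [0.431 0.156]
corner [183 213] [0.5   0.143]
corner [173 209] [0.511 0.171]
corner [184 208] [0.514 0.14 ]
corner [188 186] [0.575 0.13 ]
corner [178 177] [0.6   0.158]
corner [189 176] [0.603 0.127]
corner [192 153] [0.668 0.12 ]
```

View pics/crop1.png

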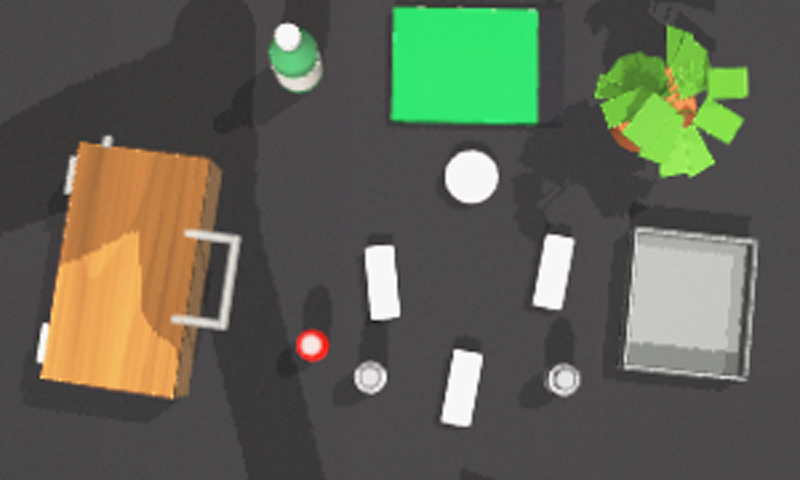

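Crop check:
- **Wanted eyepieces:** the grey-white ones at crop (370,377) and (564,379). The red one at (311,345) stays.
- **Mailers:** white at (382,282), (553,272) and (462,388).
- **Dish:** (471,176).
- **Case:** handle bar at (232,283), yaw about -8°, bar at roughly (0.547, 0.107, 0.068).

I'll go for the handle first.

Request:
move_arm --series '[[[0,0,-0.56],[0,0,0],0.4],[[0,0,-0.56],[0,0,0],0.4],[[0,0,0],[0.076,0.073,0.012],0.4],[[0,0,0],[0.076,0.073,0.012],0.4],[[0,0,0],[0.076,0.073,0.012],0.4],[[0,0,0],[0.076,0.073,0.012],0.4],[[0,0,0],[0.076,0.073,0.012],0.4],[[0,0,0],[0.076,0.073,0.012],0.4],[[0,0,0],[0.076,0.073,0.012],0.4],[[0,0,0],[0.076,0.073,0.012],0.4],[[0,0,0],[0.076,0.073,0.012],0.4],[[0,0,0],[0.076,0.073,0.012],0.4]]'

```text
time_s: 3.4
tcp_pos: [0.4636, 0.213, 0.1662]
ee_rot: [[0.99, -0.139, 0.001], [-0.139, -0.99, 0.001], [0.001, -0.001, -1.0]]
wrist_force: [0.9, 0.3, -0.9]
gripper_width: 0.405
gripper_force: 0.0
```

Request:
move_arm --series '[[[0,0,0],[0.076,0.073,0.012],0.4],[[0,0,0],[0.076,0.073,0.012],0.4],[[0,0,0],[0,0,0],0.4],[[0,0,0],[0,0,0],0.4]]'

```text
time_s: 3.8
tcp_pos: [0.5242, 0.1352, 0.1543]
ee_rot: [[0.99, -0.142, -0.001], [-0.142, -0.99, -0.0], [-0.001, 0.0, -1.0]]
wrist_force: [-0.7, 0.2, -0.1]
gripper_width: 0.403
gripper_force: 0.0
```

```bash
cat > go.py <<'E'
# usage: go.py x y z yaw  -> remaining turn about tool z (scale units) and shift (scale units) after turn
from h import *
import sys
def go(x,y,z,yaw):
    s=r.sense(); p=s["tcp_pos"]; R=s["ee_rot"]; cur=np.degrees(np.arctan2(R[1,0],R[0,0]))
    d=(yaw-cur+90)%180-90; a=np.radians(cur+d)
    T=np.array([[np.cos(a),np.sin(a),0],[np.sin(a),-np.cos(a),0],[0,0,-1]])
    sh=T.T@(np.array([x,y,z])-p)
    print("tcp",p.round(4),"yaw",round(cur,1),"tilt",R[:,2].round(3),"t",round(s["time_s"],1),"w",round(s["gripper_width"],2),"j6",s["joints"][5].round(),"F",s["wrist_force"].round(1))
    print(" turn_z",round(-np.radians(d)/.1,2)," shift",(sh/.5).round(3),"mm",(sh*1000).round())
if __name__=="__main__":
    v=list(map(float,sys.argv[1:])); 
    for i in range(0,len(v),4): go(*v[i:i+4])
E
python3 go.py .547 .107 .053 -8
python3 - <<'E'
from h import *
c=r.capture("side"); im=c["img"][90:230,130:330,::-1]
cv2.imwrite("pics/s1.png",cv2.resize(im,(800,560),interpolation=cv2.INTER_CUBIC))
d=r.pinpoint("lid_bar","side"); print([(x["score"],x["centre"],at(c,x["centre"],.068)) for x in d[:2]])
E
```

```text
tcp [0.5242 0.1352 0.1543] yaw -8.2 tilt [-0.001 -0.    -1.   ] t 3.8 w 0.4 j6 50.0 F [-0.7  0.2 -0.1]
 turn_z -0.03  shift [0.053 0.05  0.203] mm [ 26.  25. 101.]
[(0.72, [221.1, 164.0], array([0.5458902, 0.103415 , 0.068    ]))]
```

View pics/s1.png

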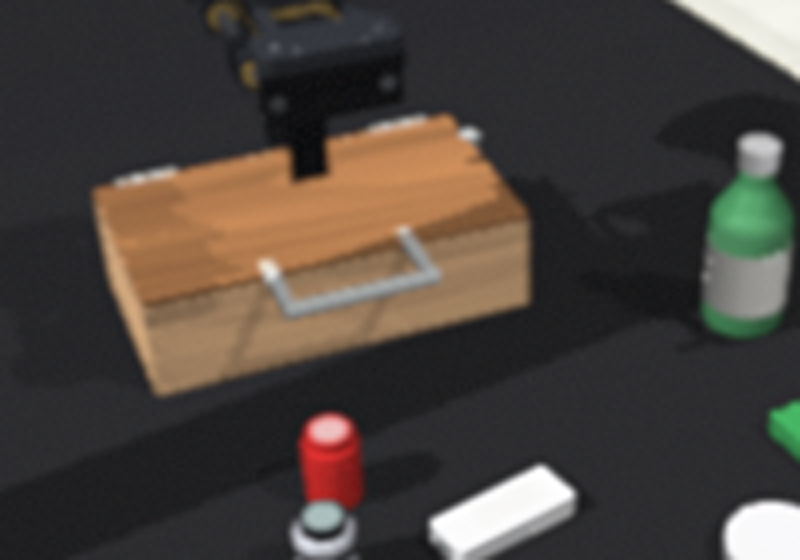

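The gripper is above the lid. The bar runs from crop (290,308) to (437,273), centred near side-camera pixel (220,163), so the bar is at about (0.546, 0.105).

Request:
move_arm --series '[[[0,0,0],[0.025,0.028,0.0],0.4],[[0,0,0],[0.026,0.026,0.0],0.4],[[0,0,0],[0,0,0.07],0.4],[[0,0,0],[0,0,0.07],0.4],[[0,0,0],[0,0,0.04],0.4],[[0,0,0],[0,0,0.02],0.4],[[0,0,0],[0,0,0],0.4]]'

```text
time_s: 4.6
tcp_pos: [0.5445, 0.1071, 0.0539]
ee_rot: [[0.991, -0.137, -0.002], [-0.137, -0.991, -0.001], [-0.002, 0.001, -1.0]]
wrist_force: [-0.3, -0.4, 0.0]
gripper_width: 0.399
gripper_force: 0.0
```

Request:
move_arm --series '[[[0,0,0],[0,0,0],0.25],[[0,0,0],[0,0,0],0.25],[[0,0,0],[0,0,0],0],[[0,0,0],[0,0,0],0],[[0,0,0],[0,0,0],0],[[0,0,0],[0,0,0],0]]'

```text
time_s: 5.2
tcp_pos: [0.5463, 0.1085, 0.0556]
ee_rot: [[0.99, -0.139, 0.003], [-0.139, -0.99, 0.004], [0.003, -0.004, -1.0]]
wrist_force: [-1.7, 8.4, 0.7]
gripper_width: 0.103
gripper_force: 30.0
```

Run:
```python
import numpy as np
th=np.arange(0,2.11,.06); v=-182*np.cos(th); z=182*np.sin(th)
for k in range(len(th)-1): print(f"{th[k+1]:.2f}",f"[{-(v[k+1]-v[k])/500:.4f}, {-(z[k+1]-z[k])/500:.4f}]",end="  ")
```

```text
0.06 [-0.0007, -0.0218]  0.12 [-0.0020, -0.0217]  0.18 [-0.0033, -0.0216]  0.24 [-0.0046, -0.0214]  0.30 [-0.0058, -0.0210]  0.36 [-0.0071, -0.0207]  0.42 [-0.0083, -0.0202]  0.48 [-0.0095, -0.0197]  0.54 [-0.0107, -0.0191]  0.60 [-0.0118, -0.0184]  0.66 [-0.0129, -0.0176]  0.72 [-0.0139, -0.0168]  0.78 [-0.0149, -0.0160]  0.84 [-0.0158, -0.0151]  0.90 [-0.0167, -0.0141]  0.96 [-0.0175, -0.0131]  1.02 [-0.0183, -0.0120]  1.08 [-0.0189, -0.0109]  1.14 [-0.0196, -0.0097]  1.20 [-0.0201, -0.0085]  1.26 [-0.0206, -0.0073]  1.32 [-0.0210, -0.0061]  1.38 [-0.0213, -0.0048]  1.44 [-0.0216, -0.0035]  1.50 [-0.0217, -0.0022]  1.56 [-0.0218, -0.0009]  1.62 [-0.0218, 0.0004]  1.68 [-0.0218, 0.0017]  1.74 [-0.0216, 0.0030]  1.80 [-0.0214, 0.0043]  1.86 [-0.0211, 0.0056]  1.92 [-0.0207, 0.0069]  1.98 [-0.0203, 0.0081]  2.04 [-0.0198, 0.0093]  2.10 [-0.0192, 0.0105]
```

Request:
move_arm --series '[[[0,0,0],[0,-0.001,-0.022],0],[[0,0,0],[0,-0.002,-0.022],0],[[0,0,0],[0,-0.003,-0.022],0],[[0,0,0],[0,-0.005,-0.021],0],[[0,0,0],[0,-0.006,-0.021],0],[[0,0,0],[0,-0.007,-0.021],0],[[0,0,0],[0,0,0],0]]'

```text
time_s: 5.9
tcp_pos: [0.5479, 0.1207, 0.1198]
ee_rot: [[0.99, -0.139, 0.003], [-0.139, -0.99, 0.004], [0.003, -0.005, -1.0]]
wrist_force: [0.7, 6.9, -6.7]
gripper_width: 0.101
gripper_force: 30.0
```

Request:
move_arm --series '[[[0,0,0],[0,-0.008,-0.02],0],[[0,0,0],[0,-0.0095,-0.02],0],[[0,0,0],[0,-0.011,-0.019],0],[[0,0,0],[0,-0.012,-0.0184],0],[[0,0,0],[0,-0.013,-0.0176],0],[[0,0,0],[0,-0.014,-0.0168],0],[[0,0,0],[0,-0.015,-0.016],0],[[0,0,0],[0,-0.016,-0.015],0],[[0,0,0],[0,-0.017,-0.014],0],[[0,0,0],[0,-0.0175,-0.013],0],[[0,0,0],[0,0,0],0]]'

```text
time_s: 7.0
tcp_pos: [0.5566, 0.1845, 0.2052]
ee_rot: [[0.99, -0.138, 0.001], [-0.138, -0.99, -0.0], [0.001, 0.0, -1.0]]
wrist_force: [3.8, -1.8, -2.8]
gripper_width: 0.102
gripper_force: 30.0
```

Request:
move_arm --series '[[[0,0,0],[0,-0.018,-0.012],0],[[0,0,0],[0,-0.019,-0.011],0],[[0,0,0],[0,-0.0195,-0.01],0],[[0,0,0],[0,-0.02,-0.0085],0],[[0,0,0],[0,-0.0205,-0.0073],0],[[0,0,0],[0,-0.021,-0.006],0],[[0,0,0],[0,-0.0213,-0.0048],0],[[0,0,0],[0,-0.0216,-0.0035],0],[[0,0,0],[0,-0.0217,-0.0022],0],[[0,0,0],[0,-0.0218,-0.001],0],[[0,0,0],[0,-0.0218,0.0004],0],[[0,0,0],[0,0,0],0]]'

```text
time_s: 8.2
tcp_pos: [0.5725, 0.2985, 0.2375]
ee_rot: [[0.99, -0.138, 0.002], [-0.138, -0.99, 0.002], [0.001, -0.002, -1.0]]
wrist_force: [1.0, -0.5, 5.6]
gripper_width: 0.1
gripper_force: 30.0
```

Request:
move_arm --series '[[[0,0,0],[0,-0.0218,0.0017],0],[[0,0,0],[0,-0.0216,0.003],0],[[0,0,0],[0,-0.0214,0.0043],0],[[0,0,0],[0,-0.0211,0.0056],0],[[0,0,0],[0,-0.0207,0.007],0],[[0,0,0],[0,-0.0203,0.008],0],[[0,0,0],[0,-0.0198,0.0093],0],[[0,0,0],[0,0,0],0]]'

```text
time_s: 9.0
tcp_pos: [0.5824, 0.3704, 0.2162]
ee_rot: [[0.99, -0.138, -0.0], [-0.138, -0.99, 0.001], [-0.0, -0.001, -1.0]]
wrist_force: [1.3, 1.9, 2.7]
gripper_width: 0.103
gripper_force: 30.0
```

Request:
move_arm --series '[[[0,0,0],[0,-0.01,0.005],0],[[0,0,0],[0,-0.009,0.0053],0],[[0,0,0],[0,0,0],0]]'

```text
time_s: 9.3
tcp_pos: [0.5835, 0.3783, 0.2118]
ee_rot: [[0.99, -0.139, -0.001], [-0.139, -0.99, -0.0], [-0.001, 0.0, -1.0]]
wrist_force: [1.1, 1.1, 1.9]
gripper_width: 0.099
gripper_force: 30.0
```

Request:
move_arm --series '[[[0,0,0],[0,0,0],0.2],[[0,0,0],[0,0,0],0.35],[[0,0,0],[0,0,0],0.35],[[0,0,0],[0,0,-0.05],0.4],[[0,0,0],[0,0,-0.08],0.6],[[0,0,0],[0,0.09,0],0.6],[[0,0,0],[0,0.09,0],0.6],[[0,0,0],[0,0.09,0],0.6],[[0,0,0],[0,0.09,0],0.6],[[0,0,0],[0,0.09,0],0.6]]'

```text
time_s: 10.3
tcp_pos: [0.5513, 0.1531, 0.2774]
ee_rot: [[0.99, -0.139, -0.001], [-0.139, -0.99, -0.0], [-0.001, 0.0, -1.0]]
wrist_force: [0.9, -0.1, 0.6]
gripper_width: 0.6
gripper_force: 0.0
```

```bash
cat > st.py <<'E'
from h import *; from w import whites
import sys
c=r.capture("top"); s=r.capture("side"); whites(c)
hsv=cv2.cvtColor(c["img"],cv2.COLOR_RGB2HSV).astype(int)
for d in sorted(r.pinpoint("eye1_c","top")+r.cut_out("eye1_c","top"),key=lambda d:-d["score"]): 
    if d["score"]>.3: x,y=map(int,d["centre"]); print("eye top",round(d["score"],2),d["centre"],at(c,d["centre"],.024)[:2].round(3),at(c,d["centre"],.04)[:2].round(3),c["img"][y,x])
for d in r.pinpoint("eye1_c","side"): x,y=map(int,d["centre"]); print("eye side",round(d["score"],2),d["centre"],at(s,d["centre"],.024)[:2].round(3),s["img"][y,x])
n=sys.argv[1]
cv2.imwrite(f"pics/t{n}.png",np.hstack([cv2.resize(c["img"][:,:,::-1],(512,384)),cv2.resize(s["img"][:,:,::-1][:,60:348],(288,384))]))
E
python3 st.py 1; python3 go.py .5 0 .2 -8
```

```text
white [ 305. -170.] long 43 16 yaw 71.4
white [ 438. -136.] long 78 30 yaw -11.1
white [553. -49.] long 78 30 yaw 5.6
white [ 563. -236.] long 77 29 yaw -11.6
white [ 668. -148.] long 53 52 yaw -45.1
eye top 0.57 [229.3, 221.6] [0.476 0.018] [0.476 0.017] [243 135 131]
eye top 0.5 [249.2, 230.0] [ 0.452 -0.039] [ 0.453 -0.039] [203 198 199]
eye top 0.39 [249.7, 233.0] [ 0.444 -0.04 ] [ 0.444 -0.041] [202 197 198]
eye side 0.67 [211.5, 226.7] [ 0.448 -0.038] [203 205 215]
eye side 0.63 [214.7, 205.5] [0.485 0.021] [168  36  34]
tcp [0.5522 0.1549 0.2776] yaw -8.1 tilt [ 0.  0. -1.] t 10.6 w 0.6 j6 50.0 F [ 0.1  0.6 -0.8]
 turn_z -0.01  shift [-0.06   0.321  0.155] mm [-30. 161.  78.]
```

View pics/t1.png

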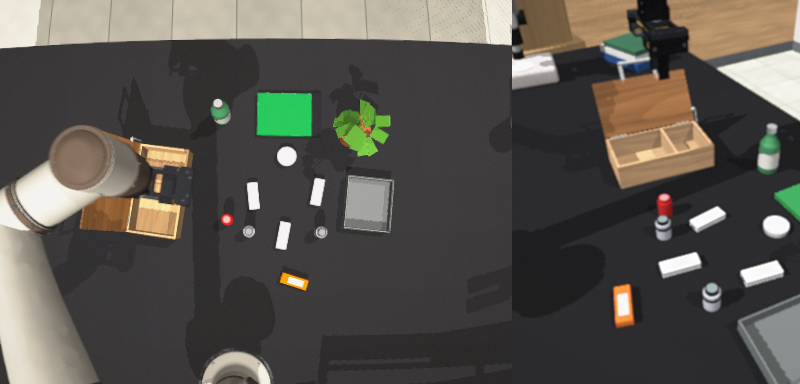

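The lid stays open and the case is empty. The grey eyepieces are at top-camera pixels (249,231) and (321,232), with the red one at (227,219).

I'll turn the tool to close along the case's x axis.

Request:
move_arm --series '[[[0,0,0.98],[0,0,0],0.6],[[0,0,0.98],[0,0,0],0.6],[[0,0,0.98],[0,0,0],0.6],[[0,0,0.98],[0,0,0],0.6],[[0,0,0.98],[0,0,0],0.6],[[0,0,0.98],[0,0,0],0.6],[[0,0,0.98],[0,0,0],0.6],[[0,0,0.98],[0,0,0],0.6],[[0,0,0.98],[0,0,0],0.6],[[0,0,0.98],[0,0,0],0.6],[[0,0,0.98],[0,0,0],0.6],[[0,0,0.98],[0,0,0],0.6]]'

```text
time_s: 11.75
tcp_pos: [0.5524, 0.1566, 0.2768]
ee_rot: [[0.25, -0.968, -0.001], [-0.968, -0.25, -0.0], [0.0, 0.001, -1.0]]
wrist_force: [-0.4, 0.4, 0.2]
gripper_width: 0.601
gripper_force: 0.0
```

Request:
move_arm --series '[[[0,0,0.98],[0,0,0],0.6],[[0,0,0.98],[0,0,0],0.6],[[0,0,0.98],[0,0,0],0.6],[[0,0,0.98],[0,0,0],0.6],[[0,0,0],[0.08,0,0],0.6],[[0,0,0],[0.08,0,0],0.6],[[0,0,0],[0.08,0,0],0.6],[[0,0,0],[0,0,0],0.6]]'

```text
time_s: 12.55
tcp_pos: [0.5354, 0.0342, 0.2773]
ee_rot: [[-0.139, -0.99, -0.001], [-0.99, 0.139, -0.001], [0.001, 0.001, -1.0]]
wrist_force: [0.1, 0.2, 1.1]
gripper_width: 0.599
gripper_force: 0.0
```

```bash
cat > eyes.py <<'E'
from h import *
def eye(c,px,R=14):
    x0,y0=px; im=c["img"].astype(int); m=np.zeros(im.shape[:2],np.uint8)
    sub=im[y0-R:y0+R,x0-R:x0+R]; m[y0-R:y0+R,x0-R:x0+R]=((sub.min(2)>95)&(sub.max(2)-sub.min(2)<40))
    n,l,s,ce=cv2.connectedComponentsWithStats(m); k=1+s[1:,4].argmax()
    yy,xx=np.nonzero(l==k); print("eye",s[k],ce[k].round(1),"mid",(xx.min()+xx.max())/2,(yy.min()+yy.max())/2,"z.044",at(c,ce[k],.044)[:2].round(4))
if __name__=="__main__":
    c=r.capture("top"); eye(c,(249,231)); eye(c,(321,232)); R=14
    for z in(.04,.048): print(proj(c,[.45,-.038,z]))
E
python3 eyes.py; python3 go.py .45 -.039 .15 -98
```

```text
eye [243 225  12  13 117] [248.5 231.2] mid 248.5 231.0 z.044 [ 0.4492 -0.0374]
eye [316 226  12  13 115] [321.2 232. ] mid 321.5 232.0 z.044 [ 0.4464 -0.2419]
[248.71054897 230.91910904]
[248.62273681 230.97936183]
tcp [0.5359 0.0357 0.2773] yaw -97.9 tilt [-0.  0. -1.] t 12.6 w 0.6 j6 -29.0 F [ 0.4  0.5 -0.2]
 turn_z 0.01  shift [0.172 0.149 0.255] mm [ 86.  75. 127.]
```

Request:
move_arm --series '[[[0,0,0],[0.0565,0.0505,0],0.7],[[0,0,0],[0.0565,0.0505,0],0.7],[[0,0,0],[0.0565,0.0505,0],0.7],[[0,0,0],[0,0,0.09],0.7],[[0,0,0],[0,0,0.09],0.7],[[0,0,0],[0,0,0.09],0.7],[[0,0,0],[0,0,0.09],0.7],[[0,0,0],[0,0,0.08],0.7],[[0,0,0],[0,0,0.06],0.7],[[0,0,0],[0,0,0.03],0.7],[[0,0,0],[0,0,0],0.7]]'

```text
time_s: 13.7
tcp_pos: [0.4483, -0.0364, 0.01]
ee_rot: [[-0.135, -0.991, -0.006], [-0.991, 0.135, -0.001], [0.002, 0.005, -1.0]]
wrist_force: [-0.3, 0.4, -0.1]
gripper_width: 0.699
gripper_force: 0.0
```

Request:
move_arm --series '[[[0,0,0],[0,0,0],0.5],[[0,0,0],[0,0,0],0.4],[[0,0,0],[0,0,0],0.2],[[0,0,0],[0,0,0],0.2],[[0,0,0],[0,0,0],0.2]]'

```text
time_s: 14.2
tcp_pos: [0.4493, -0.0373, 0.0131]
ee_rot: [[-0.137, -0.991, 0.001], [-0.991, 0.137, 0.0], [-0.0, -0.001, -1.0]]
wrist_force: [-1.3, 0.9, 3.6]
gripper_width: 0.359
gripper_force: 30.0
```

Request:
move_arm --series '[[[0,0,0],[0,0,-0.08],0.2],[[0,0,0],[0,0,-0.1],0.2],[[0,0,0],[0,0,-0.1],0.2],[[0,0,0],[-0.0814,-0.043,-0.02],0.2],[[0,0,0],[-0.0814,-0.043,0],0.2],[[0,0,0],[-0.0814,-0.043,0],0.2],[[0,0,0],[-0.0814,-0.043,0],0.2],[[0,0,0],[-0.0814,-0.043,0],0.2],[[0,0,0],[-0.0814,-0.043,0],0.2],[[0,0,0],[-0.0814,-0.043,0],0.2],[[0,0,0],[0,0,0],0.2],[[0,0,0],[0,0,0],0.2]]'

```text
time_s: 15.4
tcp_pos: [0.6368, 0.2248, 0.161]
ee_rot: [[-0.136, -0.991, -0.002], [-0.991, 0.136, -0.001], [0.001, 0.002, -1.0]]
wrist_force: [-1.1, -0.1, -0.7]
gripper_width: 0.361
gripper_force: 30.0
```

```bash
python3 go.py .638 .224 .021 -98;  python3 - <<'E'
from h import *
s=r.capture("side"); im=s["img"][60:200,130:330,::-1]
cv2.imwrite("pics/s2.png",cv2.resize(im,(800,560),interpolation=cv2.INTER_CUBIC))
u=np.array([.990,-.139]);v=np.array([.139,.990]);C=np.array([.5617,.2197])
for a,b in((29.5,-65),(120.5,-65),(120.5,65),(29.5,65),(-126.5,-71),(126.5,-71)):
    q=C+u*a/1e3+v*b/1e3; print(a,b,((proj(s,[*q,.065])-[130,60])*4).round())
E
```

```text
tcp [0.6368 0.2248 0.161 ] yaw -97.8 tilt [-0.002 -0.001 -1.   ] t 15.4 w 0.36 j6 -41.0 F [-1.1 -0.1 -0.7]
 turn_z 0.03  shift [ 0.001 -0.003  0.28 ] mm [  1.  -1. 140.]
29.5 -65 [381. 366.]
120.5 -65 [514. 335.]
120.5 65 [442. 246.]
29.5 65 [319. 272.]
-126.5 -71 [140. 427.]
126.5 -71 [526. 338.]
```

View pics/s2.png

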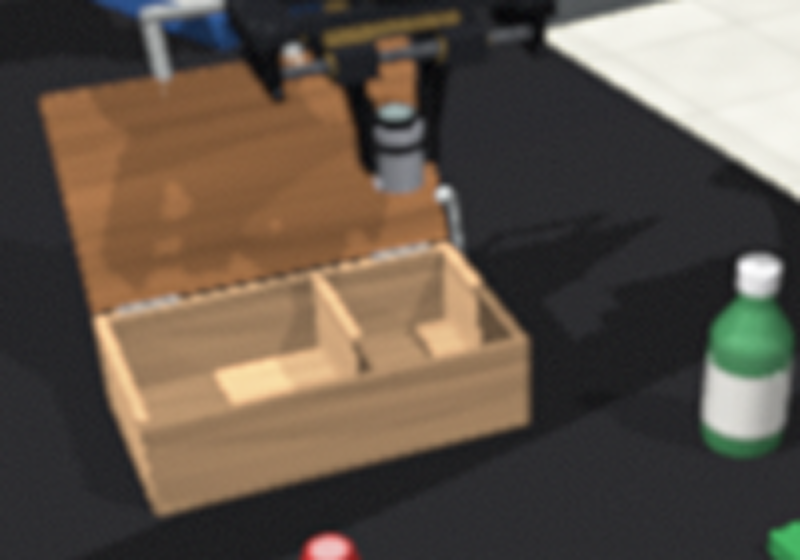

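The case corners match the prediction to about 2 mm: seen at (148,430) and (528,340), with the divider at (320–360, 275–340). The eyepiece hangs upright over the narrower compartment, so I'll lower it.

Request:
move_arm --series '[[[0,0,0.03],[0.001,-0.003,0.07],0.2],[[0,0,0],[0,0,0.07],0.2],[[0,0,0],[0,0,0.06],0.2],[[0,0,0],[0,0,0.04],0.2],[[0,0,0],[0,0,0.025],0.2],[[0,0,0],[0,0,0.011],0.2],[[0,0,0],[0,0,0],0.2],[[0,0,0],[0,0,0],0.2]]'

```text
time_s: 16.25
tcp_pos: [0.6394, 0.2238, 0.0259]
ee_rot: [[-0.139, -0.99, 0.002], [-0.99, 0.139, 0.001], [-0.001, -0.002, -1.0]]
wrist_force: [-0.9, 0.0, -1.0]
gripper_width: 0.359
gripper_force: 30.0
```

Request:
move_arm --series '[[[0,0,0],[0,0,0.006],0.2],[[0,0,0],[0,0,0.005],0.2],[[0,0,0],[0,0,0],0.2],[[0,0,0],[0,0,0],0.2]]'

```text
time_s: 16.65
tcp_pos: [0.6389, 0.2238, 0.0192]
ee_rot: [[-0.139, -0.99, 0.001], [-0.99, 0.139, 0.0], [-0.0, -0.001, -1.0]]
wrist_force: [0.3, -0.1, 0.3]
gripper_width: 0.359
gripper_force: 30.0
```

Request:
move_arm --series '[[[0,0,0],[0,0,0],0.45],[[0,0,0],[0,0,0],0.52],[[0,0,0],[0,0,0],0.52],[[0,0,0],[0,0,-0.05],0.52],[[0,0,0],[0,0,-0.1],0.52],[[0,0,0],[0,0,-0.1],0.52],[[0,0,0],[0,0,-0.05],0.6],[[0,0,0],[0.0887,0.0229,0],0.7],[[0,0,0],[0.0887,0.0229,0],0.7],[[0,0,0],[0.0887,0.0229,0],0.7],[[0,0,0],[0.0887,0.0229,0],0.7],[[0,0,0],[0.0887,0.0229,0],0.7]]'

```text
time_s: 17.85
tcp_pos: [0.55, 0.0105, 0.1692]
ee_rot: [[-0.139, -0.99, 0.0], [-0.99, 0.139, 0.0], [-0.0, -0.0, -1.0]]
wrist_force: [0.4, -1.1, -0.3]
gripper_width: 0.701
gripper_force: 0.0
```

Request:
move_arm --series '[[[0,0,0],[0.0887,0.0229,0],0.7],[[0,0,0],[0.0887,0.0229,0],0.7],[[0,0,0],[0.0887,0.0229,0],0.7],[[0,0,0],[0.0887,0.0229,0],0.7],[[0,0,0],[0.0887,0.0229,0],0.7],[[0,0,0],[0.07,0.018,0],0.7],[[0,0,0],[0,0,0],0.7],[[0,0,0],[0,0,0],0.7]]'

```text
time_s: 18.65
tcp_pos: [0.4492, -0.2337, 0.169]
ee_rot: [[-0.142, -0.99, 0.0], [-0.99, 0.142, 0.0], [-0.0, -0.0, -1.0]]
wrist_force: [0.5, -0.5, 0.7]
gripper_width: 0.699
gripper_force: 0.0
```

```bash
python3 go.py .4465 -.242 .012 -98; python3 st.py 2 | grep -v side
```

```text
tcp [ 0.4492 -0.2337  0.169 ] yaw -98.1 tilt [ 0.  0. -1.] t 18.6 w 0.7 j6 1.0 F [ 0.5 -0.5  0.7]
 turn_z -0.02  shift [0.017 0.003 0.314] mm [  9.   2. 157.]
white [ 305. -170.] long 44 16 yaw 71.4
white [575. -47.] long 32 29 yaw -0.1
white [ 563. -236.] long 75 30 yaw -11.6
white [ 668. -147.] long 55 54 yaw -45.1
eye top 0.6 [136.5, 190.2] [0.568 0.292] [0.566 0.286] [130  99  70]
eye top 0.53 [253.4, 197.1] [ 0.547 -0.051] [ 0.546 -0.051] [190 181 165]
eye top 0.47 [134.2, 186.6] [0.578 0.299] [0.577 0.293] [247 233 168]
eye top 0.44 [159.6, 165.7] [0.64  0.224] [0.637 0.22 ] [208 213 213]
```

View pics/t2.png

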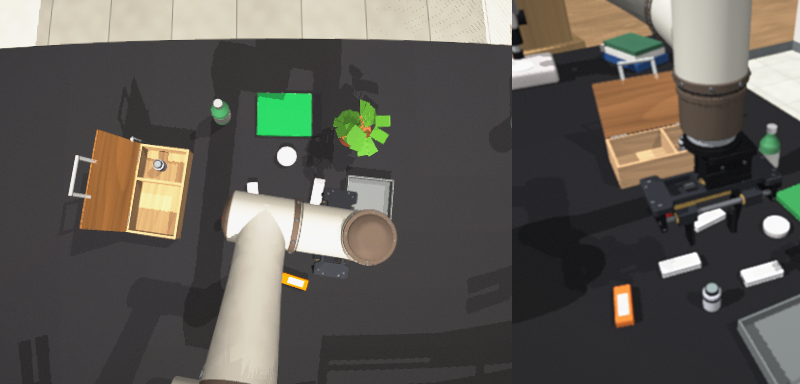

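Eyepiece 1 stands in the narrow compartment at top pixel (159,165), and the lid is still open. Next I'll lower onto eyepiece 2.

Request:
move_arm --series '[[[0,0,0],[0.017,0.003,0.0],0.7],[[0,0,0],[0,0,0.09],0.7],[[0,0,0],[0,0,0.09],0.7],[[0,0,0],[0,0,0.08],0.7],[[0,0,0],[0,0,0.054],0.7],[[0,0,0],[0,0,0],0.7],[[0,0,0],[0,0,0],0.5],[[0,0,0],[0,0,0],0.4],[[0,0,0],[0,0,0],0.2],[[0,0,0],[0,0,0],0.2],[[0,0,0],[0,0,0],0.2]]'

```text
time_s: 20.0
tcp_pos: [0.4469, -0.2412, 0.0129]
ee_rot: [[-0.14, -0.99, 0.001], [-0.99, 0.14, -0.0], [0.0, -0.001, -1.0]]
wrist_force: [-2.0, 1.6, 5.1]
gripper_width: 0.361
gripper_force: 30.0
```

Request:
move_arm --series '[[[0,0,0],[0,0,-0.08],0.2],[[0,0,0],[0,0,-0.1],0.2],[[0,0,0],[0,0,-0.1],0.2],[[0,0,0],[-0.0875,-0.0249,-0.02],0.2],[[0,0,0],[-0.0875,-0.0249,0],0.2],[[0,0,0],[-0.0875,-0.0249,0],0.2],[[0,0,0],[-0.0875,-0.0249,0],0.2],[[0,0,0],[-0.0875,-0.0249,0],0.2],[[0,0,0],[-0.0875,-0.0249,0],0.2],[[0,0,0],[-0.0875,-0.0249,0],0.2],[[0,0,0],[-0.0875,-0.0249,0],0.2],[[0,0,0],[-0.0875,-0.0249,0],0.2]]'

```text
time_s: 21.2
tcp_pos: [0.6131, 0.1349, 0.162]
ee_rot: [[-0.139, -0.99, -0.0], [-0.99, 0.139, 0.0], [-0.0, 0.0, -1.0]]
wrist_force: [0.0, 0.2, -0.5]
gripper_width: 0.356
gripper_force: 30.0
```

Request:
move_arm --series '[[[0,0,0],[-0.0875,-0.0249,0],0.2],[[0,0,0],[0,0,0],0.2],[[0,0,0],[0,0,0],0.2]]'

```text
time_s: 21.5
tcp_pos: [0.6308, 0.1755, 0.161]
ee_rot: [[-0.138, -0.99, -0.002], [-0.99, 0.138, -0.0], [0.001, 0.001, -1.0]]
wrist_force: [-0.4, -1.3, -1.5]
gripper_width: 0.362
gripper_force: 30.0
```

```bash
python3 go.py .631 .175 .0195 -98
```

```text
tcp [0.6308 0.1755 0.161 ] yaw -97.9 tilt [-0.002 -0.    -1.   ] t 21.5 w 0.36 j6 -38.0 F [-0.4 -1.3 -1.5]
 turn_z 0.01  shift [ 0.001 -0.001  0.283] mm [  0.  -0. 141.]
```

Request:
move_arm --series '[[[0,0,0],[0.001,-0.001,0.08],0.2],[[0,0,0],[0,0,0.08],0.2],[[0,0,0],[0,0,0.06],0.2],[[0,0,0],[0,0,0.035],0.2],[[0,0,0],[0,0,0.02],0.2],[[0,0,0],[0,0,0.008],0.2],[[0,0,0],[0,0,0],0.2],[[0,0,0],[0,0,0],0.2]]'

```text
time_s: 22.3
tcp_pos: [0.6325, 0.1742, 0.0218]
ee_rot: [[-0.14, -0.99, 0.002], [-0.99, 0.14, 0.001], [-0.001, -0.002, -1.0]]
wrist_force: [0.2, -0.5, -0.7]
gripper_width: 0.36
gripper_force: 30.0
```

Request:
move_arm --series '[[[0,0,0],[0,0,0.003],0.2],[[0,0,0],[0,0,0.001],0.2],[[0,0,0],[0,0,0],0.45],[[0,0,0],[0,0,0],0.52],[[0,0,0],[0,0,0],0.52],[[0,0,0],[0,0,-0.05],0.52],[[0,0,0],[0,0,-0.1],0.52],[[0,0,0],[0,0,-0.1],0.52],[[0,0,1],[0,0,-0.05],0.52],[[0,0,1],[0,0,0],0.52],[[0,0,1],[0,0,0],0.52],[[0,0,1],[0,0,0],0.52]]'

```text
time_s: 23.5
tcp_pos: [0.6316, 0.1741, 0.1689]
ee_rot: [[-0.518, -0.856, 0.001], [-0.856, 0.518, 0.001], [-0.001, -0.0, -1.0]]
wrist_force: [-0.9, -0.6, 0.0]
gripper_width: 0.516
gripper_force: 0.0
```

Request:
move_arm --series '[[[0,0,1],[0,0,0],0.52],[[0,0,1],[0,0,0],0.52],[[0,0,1],[0,0,0],0.52],[[0,0,1],[0,0,0],0.52],[[0,0,1],[0,0,0],0.52],[[0,0,1],[0,0,0],0.52],[[0,0,1],[0,0,0],0.52],[[0,0,1],[0,0,0],0.52],[[0,0,1],[0,0,0],0.52],[[0,0,0.3],[0,0,0],0.52],[[0,0,0],[0,0,0],0.52]]'

```text
time_s: 24.6
tcp_pos: [0.6317, 0.1741, 0.1684]
ee_rot: [[-0.995, -0.102, -0.0], [-0.102, 0.995, -0.0], [0.0, 0.0, -1.0]]
wrist_force: [0.9, -0.4, -0.6]
gripper_width: 0.521
gripper_force: 0.0
```

```bash
python3 st.py 3; python3 go.py .553 -.049 .1 5.6
```

```text
white [ 305. -170.] long 44 16 yaw 71.4
white [ 438. -136.] long 78 30 yaw -10.9
white [553. -49.] long 79 31 yaw 5.3
white [ 564. -236.] long 78 29 yaw -12.1
white [ 668. -147.] long 54 53 yaw -0.4
eye top 0.63 [227.8, 221.3] [0.477 0.023] [0.477 0.021] [246 207 202]
eye top 0.53 [161.7, 166.9] [0.636 0.218] [0.634 0.214] [95 92 96]
eye top 0.52 [230.5, 220.8] [0.479 0.015] [0.479 0.014] [245 108 105]
eye side 0.76 [213.7, 205.9] [0.482 0.021] [181  39  36]
eye side 0.59 [229.4, 143.2] [0.638 0.24 ] [178 180 188]
eye side 0.3 [324.8, 225.0] [ 0.659 -0.159] [249 249 250]
tcp [0.6317 0.1741 0.1684] yaw -174.2 tilt [ 0.  0. -1.] t 24.9 w 0.52 j6 -114.0 F [-0.  -0.5  0.4]
 turn_z 0.04  shift [ 0.2   -0.429  0.137] mm [ 100. -214.   68.]
```

Request:
move_arm --series '[[[0,0,0.04],[0.04,-0.0858,0],0.6],[[0,0,0],[0.04,-0.0858,0],0.6],[[0,0,0],[0.04,-0.0858,0],0.6],[[0,0,0],[0.04,-0.0858,0],0.6],[[0,0,0],[0.04,-0.0858,0],0.6],[[0,0,0],[0,0,0.09],0.6],[[0,0,0],[0,0,0.09],0.6],[[0,0,0],[0,0,0.08],0.6],[[0,0,0],[0,0,0.045],0.6],[[0,0,0],[0,0,0.019],0.6],[[0,0,0],[0,0,0],0.6],[[0,0,0],[0,0,0],0.5]]'

```text
time_s: 26.05
tcp_pos: [0.5543, -0.0489, 0.0076]
ee_rot: [[-0.995, -0.097, 0.002], [-0.097, 0.995, 0.0], [-0.002, -0.0, -1.0]]
wrist_force: [0.4, 0.2, 0.5]
gripper_width: 0.569
gripper_force: 0.0
```

Request:
move_arm --series '[[[0,0,0],[0,0,0],0.4],[[0,0,0],[0,0,0],0.2],[[0,0,0],[0,0,0],0.2],[[0,0,0],[0,0,0],0.2]]'

```text
time_s: 26.45
tcp_pos: [0.5537, -0.049, 0.0075]
ee_rot: [[-0.995, -0.097, 0.002], [-0.097, 0.995, 0.0], [-0.002, 0.0, -1.0]]
wrist_force: [-1.3, 0.5, 5.2]
gripper_width: 0.338
gripper_force: 30.0
```

Request:
move_arm --series '[[[0,0,0],[0,0,-0.06],0.2],[[0,0,-1],[0,0,-0.09],0.2],[[0,0,-1],[0,0,-0.09],0.2],[[0,0,-1],[0,0,-0.06],0.2],[[0,0,-1],[0,0,0],0.2],[[0,0,-1],[0,0,0],0.2],[[0,0,-1],[0,0,0],0.2],[[0,0,-1],[0,0,0],0.2],[[0,0,-1],[0,0,0],0.2],[[0,0,-1],[0,0,0],0.2],[[0,0,-1],[0,0,0],0.2],[[0,0,-1],[0,0,0],0.2]]'

```text
time_s: 27.65
tcp_pos: [0.5527, -0.0491, 0.1562]
ee_rot: [[-0.362, -0.932, -0.001], [-0.932, 0.362, 0.0], [0.0, 0.001, -1.0]]
wrist_force: [-0.7, -0.2, 0.4]
gripper_width: 0.342
gripper_force: 30.0
```

Request:
move_arm --series '[[[0,0,-1],[0,0,0],0.2],[[0,0,-1],[0,0,0],0.2],[[0,0,-0.33],[0,0,0],0.2],[[0,0,0],[-0.0857,0.0373,0],0.2],[[0,0,0],[-0.0857,0.0373,0],0.2],[[0,0,0],[-0.0857,0.0373,0],0.2],[[0,0,0],[-0.0857,0.0373,0],0.2],[[0,0,0],[-0.0857,0.0373,0],0.2],[[0,0,0],[-0.0857,0.0373,0],0.2],[[0,0,0],[0,0,0],0.2],[[0,0,0],[0,0,0],0.2]]'

```text
time_s: 28.75
tcp_pos: [0.4777, 0.222, 0.1562]
ee_rot: [[-0.138, -0.99, -0.001], [-0.99, 0.138, -0.0], [0.0, 0.001, -1.0]]
wrist_force: [-0.1, -0.6, 0.1]
gripper_width: 0.34
gripper_force: 30.0
```

```bash
python3 go.py .4786 .2212 .0155 -98
python3 - <<'E'
from h import *
s=r.capture("side"); im=s["img"][60:200,130:330,::-1]
cv2.imwrite("pics/s3.png",cv2.resize(im,(800,560),interpolation=cv2.INTER_CUBIC))
E
```

```text
tcp [0.4777 0.222  0.1562] yaw -97.9 tilt [-0.001 -0.    -1.   ] t 28.8 w 0.34 j6 -51.0 F [-0.1 -0.6  0.1]
 turn_z 0.01  shift [ 0.001 -0.002  0.281] mm [  1.  -1. 141.]
```

View pics/s3.png

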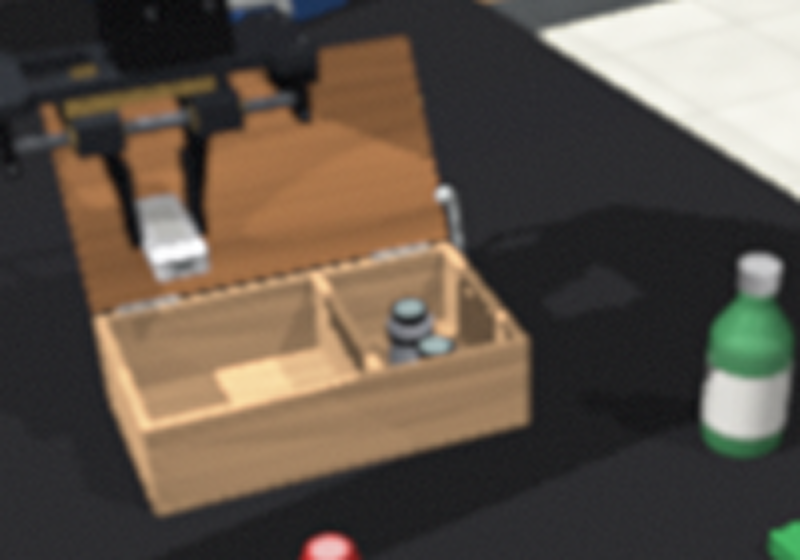

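Both eyepieces stand upright in the narrow compartment, at crop (410,330) and (435,350). The mailer hangs over the wide compartment at (170,240).

Request:
move_arm --series '[[[0,0,0],[0.001,-0.002,0.08],0.2],[[0,0,0],[0,0,0.08],0.2],[[0,0,0],[0,0,0.06],0.2],[[0,0,0],[0,0,0.035],0.2],[[0,0,0],[0,0,0.018],0.2],[[0,0,0],[0,0,0.01],0.2],[[0,0,0],[0,0,0],0.2],[[0,0,0],[0,0,0],0.2]]'

```text
time_s: 29.6
tcp_pos: [0.4801, 0.2207, 0.0159]
ee_rot: [[-0.141, -0.99, 0.002], [-0.99, 0.141, 0.001], [-0.001, -0.001, -1.0]]
wrist_force: [0.2, -0.3, -0.6]
gripper_width: 0.339
gripper_force: 30.0
```

Request:
move_arm --series '[[[0,0,0],[0,0,0.003],0.2],[[0,0,0],[0,0,0],0.38],[[0,0,0],[0,0,0],0.43],[[0,0,0],[0,0,0],0.43],[[0,0,0],[0,0,-0.04],0.43],[[0,0,0],[0,0,-0.1],0.43],[[0,0,-1],[0,0,-0.1],0.5],[[0,0,-1],[0,0,-0.06],0.6],[[0,0,-1],[0,0,0],0.6],[[0,0,-1],[0,0,0],0.6],[[0,0,-1],[0,0,0],0.6],[[0,0,-1],[0,0,0],0.6]]'

```text
time_s: 30.8
tcp_pos: [0.4792, 0.2205, 0.1636]
ee_rot: [[0.447, -0.895, 0.0], [-0.895, -0.447, 0.0], [-0.0, -0.0, -1.0]]
wrist_force: [-0.0, -0.3, -0.5]
gripper_width: 0.6
gripper_force: 0.0
```

Request:
move_arm --series '[[[0,0,-1],[0,0,0],0.6],[[0,0,-1],[0,0,0],0.6],[[0,0,-1],[0,0,0],0.6],[[0,0,-1],[0,0,0],0.6],[[0,0,-1],[0,0,0],0.6],[[0,0,-1],[0,0,0],0.6],[[0,0,-1],[0,0,0],0.6],[[0,0,-1],[0,0,0],0.6],[[0,0,-1],[0,0,0],0.6],[[0,0,-0.2],[0,0,0],0.6],[[0,0,0],[0,0,0],0.6]]'

```text
time_s: 31.9
tcp_pos: [0.4792, 0.2205, 0.1635]
ee_rot: [[0.981, -0.192, -0.0], [-0.192, -0.981, 0.0], [-0.0, -0.0, -1.0]]
wrist_force: [1.0, -0.3, 0.1]
gripper_width: 0.6
gripper_force: 0.0
```

```bash
python3 st.py 4; python3 go.py .438 -.136 .0065 -11 .563 -.236 .0065 -11.6
```

```text
white [ 305. -170.] long 44 16 yaw 71.4
white [ 438. -136.] long 79 31 yaw -10.7
white [ 563. -237.] long 79 31 yaw -11.6
white [ 668. -147.] long 55 54 yaw -45.1
eye top 0.49 [228.9, 222.3] [0.474 0.019] [0.474 0.018] [247 149 143]
eye top 0.43 [162.3, 164.4] [0.643 0.216] [0.641 0.212] [162 160 164]
eye top 0.42 [160.6, 163.5] [0.646 0.222] [0.644 0.217] [193 197 196]
eye side 0.62 [229.6, 145.7] [0.633 0.228] [65 67 70]
tcp [0.4793 0.2205 0.1634] yaw -11.0 tilt [-0. -0. -1.] t 32.1 w 0.6 j6 37.0 F [ 0.5  0.5 -0.2]
 turn_z -0.0  shift [0.055 0.716 0.314] mm [ 27. 358. 157.]
tcp [0.4793 0.2205 0.1634] yaw -11.0 tilt [-0. -0. -1.] t 32.1 w 0.6 j6 37.0 F [ 0.5  0.5 -0.2]
 turn_z 0.1  shift [0.348 0.861 0.314] mm [174. 430. 157.]
```

Request:
move_arm --series '[[[0,0,0],[0.0069,0.0895,0],0.6],[[0,0,0],[0.0069,0.0895,0],0.6],[[0,0,0],[0.0069,0.0895,0],0.6],[[0,0,0],[0.0069,0.0895,0],0.6],[[0,0,0],[0.0069,0.0895,0],0.6],[[0,0,0],[0.0069,0.0895,0],0.6],[[0,0,0],[0.0069,0.0895,0],0.6],[[0,0,0],[0.0069,0.0895,0],0.6],[[0,0,0],[0,0,0.05],0.6],[[0,0,0],[0,0,0.09],0.6],[[0,0,0],[0,0,0.05],0.6],[[0,0,0],[0,0,0],0.6]]'

```text
time_s: 33.35
tcp_pos: [0.4353, -0.1365, 0.0655]
ee_rot: [[0.981, -0.192, -0.008], [-0.192, -0.981, 0.0], [-0.008, 0.002, -1.0]]
wrist_force: [-0.9, -0.2, -0.5]
gripper_width: 0.606
gripper_force: 0.0
```

```bash
python3 go.py .438 -.136 .0065 -11
```

```text
tcp [ 0.4353 -0.1365  0.0655] yaw -11.1 tilt [-0.008  0.    -1.   ] t 33.4 w 0.61 j6 76.0 F [-0.9 -0.2 -0.5]
 turn_z -0.01  shift [ 0.005 -0.002  0.118] mm [ 3. -1. 59.]
```

Request:
move_arm --series '[[[0,0,0],[0.002,-0.001,0.05],0.6],[[0,0,0],[0,0,0.04],0.6],[[0,0,0],[0,0,0.02],0.6],[[0,0,0],[0,0,0.008],0.6],[[0,0,0],[0,0,0],0.6],[[0,0,0],[0,0,0],0.5],[[0,0,0],[0,0,0],0.4],[[0,0,0],[0,0,0],0.2],[[0,0,0],[0,0,0],0.2],[[0,0,0],[0,0,0],0.2]]'

```text
time_s: 34.35
tcp_pos: [0.4395, -0.1359, 0.0099]
ee_rot: [[0.982, -0.19, 0.001], [-0.19, -0.982, -0.0], [0.001, -0.0, -1.0]]
wrist_force: [-0.5, 0.4, 4.5]
gripper_width: 0.343
gripper_force: 30.0
```

Request:
move_arm --series '[[[0,0,0],[0,0,-0.05],0.2],[[0,0,1],[0,0,-0.09],0.2],[[0,0,1],[0,0,-0.09],0.2],[[0,0,1],[0,0,-0.07],0.2],[[0,0,1],[0,0,0],0.2],[[0,0,1],[0,0,0],0.2],[[0,0,1],[0,0,0],0.2],[[0,0,1],[0,0,0],0.2],[[0,0,1],[0,0,0],0.2],[[0,0,1],[0,0,0],0.2],[[0,0,1],[0,0,0],0.2],[[0,0,1],[0,0,0],0.2]]'

```text
time_s: 35.55
tcp_pos: [0.4388, -0.1358, 0.1591]
ee_rot: [[0.271, -0.963, -0.001], [-0.963, -0.271, 0.0], [-0.0, 0.001, -1.0]]
wrist_force: [0.1, -0.3, -0.4]
gripper_width: 0.341
gripper_force: 30.0
```

Request:
move_arm --series '[[[0,0,1],[0,0,0],0.2],[[0,0,1],[0,0,0],0.2],[[0,0,1],[0,0,0],0.2],[[0,0,1],[0,0,0],0.2],[[0,0,0.2],[0,0,0],0.2],[[0,0,0],[-0.0898,-0.0143,0],0.2],[[0,0,0],[-0.0898,-0.0143,0],0.2],[[0,0,0],[-0.0898,-0.0143,0],0.2],[[0,0,0],[-0.0898,-0.0143,0],0.2],[[0,0,0],[-0.0898,-0.0143,0],0.2],[[0,0,0],[-0.0898,-0.0143,0],0.2],[[0,0,0],[-0.0898,-0.0143,0],0.2]]'

```text
time_s: 36.75
tcp_pos: [0.533, 0.1701, 0.1592]
ee_rot: [[-0.139, -0.99, -0.0], [-0.99, 0.139, -0.0], [0.0, 0.0, -1.0]]
wrist_force: [0.6, -0.5, -0.1]
gripper_width: 0.337
gripper_force: 30.0
```

Request:
move_arm --series '[[[0,0,0],[-0.0898,-0.0143,0],0.2],[[0,0,0],[0,0,0],0.2],[[0,0,0],[0,0,0],0.2]]'

```text
time_s: 37.05
tcp_pos: [0.5459, 0.2124, 0.1585]
ee_rot: [[-0.138, -0.99, -0.002], [-0.99, 0.138, -0.001], [0.001, 0.002, -1.0]]
wrist_force: [-0.2, -1.0, -0.1]
gripper_width: 0.337
gripper_force: 30.0
```

```bash
python3 go.py .546 .2118 .017 -98;python3 - <<'E'
from h import *
s=r.capture("side"); im=s["img"][60:200,130:330,::-1]
cv2.imwrite("pics/s4.png",cv2.resize(im,(800,560),interpolation=cv2.INTER_CUBIC))
E
```

```text
tcp [0.5459 0.2124 0.1585] yaw -97.9 tilt [-0.002 -0.001 -1.   ] t 37.0 w 0.34 j6 -45.0 F [-0.2 -1.  -0.1]
 turn_z 0.01  shift [ 0.001 -0.     0.283] mm [  1.  -0. 141.]
```

View pics/s4.png

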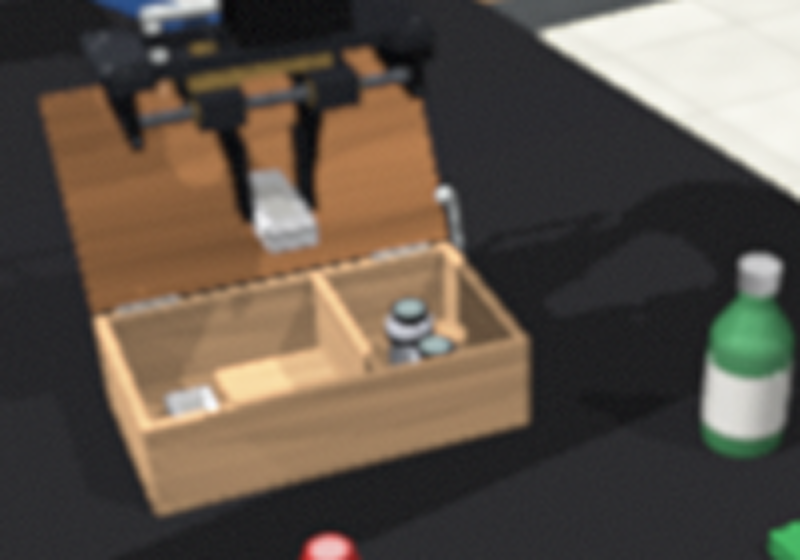

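Mailer A lies flat at the left of the wide compartment, at crop (190,402). Now I'll lower the second one.

Request:
move_arm --series '[[[0,0,0],[0.001,0,0.08],0.2],[[0,0,0],[0,0,0.08],0.2],[[0,0,0],[0,0,0.06],0.2],[[0,0,0],[0,0,0.035],0.2],[[0,0,0],[0,0,0.018],0.2],[[0,0,0],[0,0,0.01],0.2],[[0,0,0],[0,0,0],0.2],[[0,0,0],[0,0,0],0.2]]'

```text
time_s: 37.9
tcp_pos: [0.547, 0.2114, 0.0191]
ee_rot: [[-0.141, -0.99, 0.002], [-0.99, 0.141, 0.001], [-0.001, -0.002, -1.0]]
wrist_force: [-0.6, 0.1, -0.2]
gripper_width: 0.338
gripper_force: 30.0
```

Release, lift and turn for mailer 3.

Request:
move_arm --series '[[[0,0,0],[0,0,0.004],0.2],[[0,0,0],[0,0,0],0.38],[[0,0,0],[0,0,0],0.43],[[0,0,0],[0,0,0],0.43],[[0,0,0],[0,0,-0.04],0.43],[[0,0,0],[0,0,-0.1],0.43],[[0,0,-1],[0,0,-0.1],0.5],[[0,0,-1],[0,0,-0.06],0.6],[[0,0,-1],[0,0,0],0.6],[[0,0,-1],[0,0,0],0.6],[[0,0,-1],[0,0,0],0.6],[[0,0,-1],[0,0,0],0.6]]'

```text
time_s: 39.1
tcp_pos: [0.5462, 0.2112, 0.1662]
ee_rot: [[0.447, -0.895, 0.0], [-0.895, -0.447, 0.0], [-0.0, -0.0, -1.0]]
wrist_force: [-0.4, 0.7, -0.8]
gripper_width: 0.596
gripper_force: 0.0
```

Request:
move_arm --series '[[[0,0,-1],[0,0,0],0.6],[[0,0,-1],[0,0,0],0.6],[[0,0,-1],[0,0,0],0.6],[[0,0,-1],[0,0,0],0.6],[[0,0,-1],[0,0,0],0.6],[[0,0,-1],[0,0,0],0.6],[[0,0,-1],[0,0,0],0.6],[[0,0,-1],[0,0,0],0.6],[[0,0,-1],[0,0,0],0.6],[[0,0,-0.1],[0,0,0],0.6],[[0,0,0],[0,0,0],0.6]]'

```text
time_s: 40.2
tcp_pos: [0.5463, 0.2112, 0.1659]
ee_rot: [[0.979, -0.202, -0.0], [-0.202, -0.979, -0.0], [-0.0, 0.0, -1.0]]
wrist_force: [-0.0, -0.3, -0.0]
gripper_width: 0.597
gripper_force: 0.0
```

```bash
python3 -c "
from w import *
whites(r.capture('top'))"; python3 go.py .563 -.236 .006 -11.6
```

```text
white [ 305. -170.] long 44 16 yaw 71.4
white [483. 220.] long 76 29 yaw 82.1
white [ 563. -237.] long 79 31 yaw -11.6
white [ 668. -147.] long 55 54 yaw -45.1
tcp [0.5463 0.2112 0.166 ] yaw -11.7 tilt [ 0.  0. -1.] t 40.2 w 0.6 j6 41.0 F [1.3 0.6 0.6]
 turn_z -0.01  shift [0.213 0.869 0.32 ] mm [106. 435. 160.]
```

Request:
move_arm --series '[[[0,0,0],[0.0213,0.087,0],0.6],[[0,0,0],[0.0213,0.087,0],0.6],[[0,0,0],[0.0213,0.087,0],0.6],[[0,0,0],[0.0213,0.087,0],0.6],[[0,0,0],[0.0213,0.087,0],0.6],[[0,0,0],[0.0213,0.087,0],0.6],[[0,0,0],[0.0213,0.087,0],0.6],[[0,0,0],[0.0213,0.087,0],0.6],[[0,0,0],[0.0213,0.087,0],0.6],[[0,0,0],[0.0213,0.087,0],0.6],[[0,0,0],[0,0,0.08],0.6],[[0,0,0],[0,0,0.08],0.6]]'

```text
time_s: 41.45
tcp_pos: [0.5642, -0.2383, 0.0861]
ee_rot: [[0.979, -0.205, 0.004], [-0.205, -0.979, -0.001], [0.004, -0.0, -1.0]]
wrist_force: [0.4, -0.4, -1.2]
gripper_width: 0.602
gripper_force: 0.0
```

Request:
move_arm --series '[[[0,0,0],[0,0,0.06],0.6],[[0,0,0],[0,0,0],0.6]]'

```text
time_s: 41.65
tcp_pos: [0.5598, -0.2358, 0.0512]
ee_rot: [[0.979, -0.203, -0.01], [-0.203, -0.979, 0.002], [-0.011, -0.0, -1.0]]
wrist_force: [-1.2, -0.1, 0.5]
gripper_width: 0.601
gripper_force: 0.0
```

```bash
python3 go.py .563 -.2365 .006 -11.6
```

```text
tcp [ 0.5598 -0.2358  0.0512] yaw -11.7 tilt [-0.01   0.002 -1.   ] t 41.6 w 0.6 j6 86.0 F [-1.2 -0.1  0.5]
 turn_z -0.02  shift [0.007 0.    0.09 ] mm [ 3.  0. 45.]
```

Request:
move_arm --series '[[[0,0,0],[0.001,0,0.05],0.6],[[0,0,0],[0,0,0.025],0.6],[[0,0,0],[0,0,0.013],0.6],[[0,0,0],[0,0,0],0.6],[[0,0,0],[0,0,0],0.5],[[0,0,0],[0,0,0],0.4],[[0,0,0],[0,0,0],0.2],[[0,0,0],[0,0,0],0.2],[[0,0,0],[0,0,0],0.2]]'

```text
time_s: 42.55
tcp_pos: [0.5643, -0.2365, 0.0126]
ee_rot: [[0.98, -0.2, 0.001], [-0.2, -0.98, -0.0], [0.001, 0.0, -1.0]]
wrist_force: [0.2, 1.4, 3.3]
gripper_width: 0.338
gripper_force: 30.0
```

Only about 3 mm of overlap here, so I'll regrip lower.

Request:
move_arm --series '[[[0,0,0],[0,0,0],0.5],[[0,0,0],[0,0,0],0.5],[[0,0,0],[0,0,0.012],0.5],[[0,0,0],[0,0,0],0.5],[[0,0,0],[0,0,0],0.4],[[0,0,0],[0,0,0],0.2],[[0,0,0],[0,0,0],0.2],[[0,0,0],[0,0,0],0.2]]'

```text
time_s: 43.35
tcp_pos: [0.5639, -0.2364, 0.0059]
ee_rot: [[0.98, -0.2, 0.0], [-0.2, -0.98, 0.0], [0.0, -0.0, -1.0]]
wrist_force: [-0.2, 0.7, 0.0]
gripper_width: 0.341
gripper_force: 30.0
```

Request:
move_arm --series '[[[0,0,0],[0,0,-0.06],0.2],[[0,0,1],[0,0,-0.09],0.2],[[0,0,1],[0,0,-0.09],0.2],[[0,0,1],[0,0,-0.07],0.2],[[0,0,1],[0,0,0],0.2],[[0,0,1],[0,0,0],0.2],[[0,0,1],[0,0,0],0.2],[[0,0,1],[0,0,0],0.2],[[0,0,1],[0,0,0],0.2],[[0,0,1],[0,0,0],0.2],[[0,0,1],[0,0,0],0.2],[[0,0,1],[0,0,0],0.2]]'

```text
time_s: 44.55
tcp_pos: [0.5638, -0.2363, 0.1608]
ee_rot: [[0.262, -0.965, -0.0], [-0.965, -0.262, 0.0], [-0.0, 0.0, -1.0]]
wrist_force: [-0.2, -0.5, -0.3]
gripper_width: 0.342
gripper_force: 30.0
```

Request:
move_arm --series '[[[0,0,1],[0,0,0],0.2],[[0,0,1],[0,0,0],0.2],[[0,0,1],[0,0,0],0.2],[[0,0,1],[0,0,0],0.2],[[0,0,0.1],[0,0,0],0.2],[[0,0,0],[-0.0881,0.0293,0],0.2],[[0,0,0],[-0.0881,0.0293,0],0.2],[[0,0,0],[-0.0881,0.0293,0],0.2],[[0,0,0],[-0.0881,0.0293,0],0.2],[[0,0,0],[-0.0881,0.0293,0],0.2],[[0,0,0],[-0.0881,0.0293,0],0.2],[[0,0,0],[-0.0881,0.0293,0],0.2]]'

```text
time_s: 45.75
tcp_pos: [0.5051, 0.085, 0.1612]
ee_rot: [[-0.138, -0.99, 0.001], [-0.99, 0.138, 0.0], [-0.0, -0.001, -1.0]]
wrist_force: [1.1, -0.8, -0.8]
gripper_width: 0.338
gripper_force: 30.0
```

Request:
move_arm --series '[[[0,0,0],[-0.0881,0.0293,0],0.2],[[0,0,0],[-0.0881,0.0293,0],0.2],[[0,0,0],[-0.0881,0.0293,0],0.2],[[0,0,0],[0,0,0],0.2],[[0,0,0],[0,0,0],0.2]]'

```text
time_s: 46.25
tcp_pos: [0.4803, 0.2212, 0.1608]
ee_rot: [[-0.137, -0.991, -0.0], [-0.991, 0.137, -0.0], [0.0, 0.0, -1.0]]
wrist_force: [0.2, -0.4, 0.3]
gripper_width: 0.342
gripper_force: 30.0
```

```bash
python3 go.py .480 .2205 .029 -98
```

```text
tcp [0.4803 0.2212 0.1608] yaw -97.9 tilt [-0. -0. -1.] t 46.2 w 0.34 j6 -50.0 F [ 0.2 -0.4  0.3]
 turn_z 0.02  shift [0.002 0.    0.264] mm [  1.   0. 132.]
```

Request:
move_arm --series '[[[0,0,0.02],[0.001,0,0.08],0.2],[[0,0,0],[0,0,0.08],0.2],[[0,0,0],[0,0,0.05],0.2],[[0,0,0],[0,0,0.03],0.2],[[0,0,0],[0,0,0.014],0.2],[[0,0,0],[0,0,0.006],0.2],[[0,0,0],[0,0,0],0.2],[[0,0,0],[0,0,0],0.2]]'

```text
time_s: 47.05
tcp_pos: [0.4814, 0.22, 0.0319]
ee_rot: [[-0.143, -0.99, 0.002], [-0.99, 0.143, 0.001], [-0.001, -0.001, -1.0]]
wrist_force: [1.0, -0.1, -0.2]
gripper_width: 0.344
gripper_force: 30.0
```

Request:
move_arm --series '[[[0,0,0],[0,0,0.003],0.2],[[0,0,0],[0,0,0.003],0.2],[[0,0,0],[0,0,0],0.2],[[0,0,0],[0,0,0],0.38],[[0,0,0],[0,0,0],0.43],[[0,0,0],[0,0,0],0.43],[[0,0,0],[0,0,-0.04],0.43],[[0,0,0],[0,0,-0.1],0.43],[[0,0,0],[0,0,-0.1],0.5],[[0,0,-1],[0,0,-0.04],0.6],[[0,0,-1],[0,0,0],0.82],[[0,0,-1],[0,0,0],0.82]]'

```text
time_s: 48.25
tcp_pos: [0.4809, 0.2201, 0.1692]
ee_rot: [[0.16, -0.987, 0.002], [-0.987, -0.16, 0.002], [-0.002, -0.002, -1.0]]
wrist_force: [0.2, -0.6, -0.0]
gripper_width: 0.69
gripper_force: 0.0
```

Request:
move_arm --series '[[[0,0,-1],[0,0,0],0.82],[[0,0,-1],[0,0,0],0.82],[[0,0,-1],[0,0,0],0.82],[[0,0,-1],[0,0,0],0.82],[[0,0,-1],[0,0,0],0.82],[[0,0,-1],[0,0,0],0.82],[[0,0,-1],[0,0,0],0.82],[[0,0,-1],[0,0,0],0.82],[[0,0,-1],[0,0,0],0.82],[[0,0,-1],[0,0,0],0.82],[[0,0,-1],[0,0,0],0.82],[[0,0,-1],[0,0,0],0.82]]'

```text
time_s: 49.45
tcp_pos: [0.4806, 0.2197, 0.1679]
ee_rot: [[0.978, -0.208, -0.0], [-0.208, -0.978, -0.0], [-0.0, 0.0, -1.0]]
wrist_force: [0.9, -0.5, -0.2]
gripper_width: 0.821
gripper_force: 0.0
```

```bash
python3 st.py 5; python3 go.py .668 -.1475 .006 -8
```

```text
white [ 305. -170.] long 44 16 yaw 71.4
white [550. 218.] long 78 31 yaw 81.9
white [ 668. -147.] long 55 54 yaw -45.1
eye top 0.5 [228.1, 222.2] [0.475 0.022] [0.475 0.02 ] [247 152 147]
eye top 0.49 [161.7, 166.6] [0.637 0.218] [0.634 0.214] [104 100 104]
eye top 0.44 [160.7, 163.7] [0.646 0.221] [0.643 0.217] [193 197 197]
eye top 0.41 [227.2, 220.9] [0.478 0.024] [0.478 0.023] [247 225 222]
eye side 0.86 [214.6, 202.7] [0.489 0.03 ] [159  34  32]
tcp [0.4807 0.2198 0.1679] yaw -12.4 tilt [-0.  0. -1.] t 49.7 w 0.82 j6 35.0 F [0.2 0.3 0.3]
 turn_z -0.76  shift [0.473 0.675 0.324] mm [237. 338. 162.]
```

View pics/t5.png

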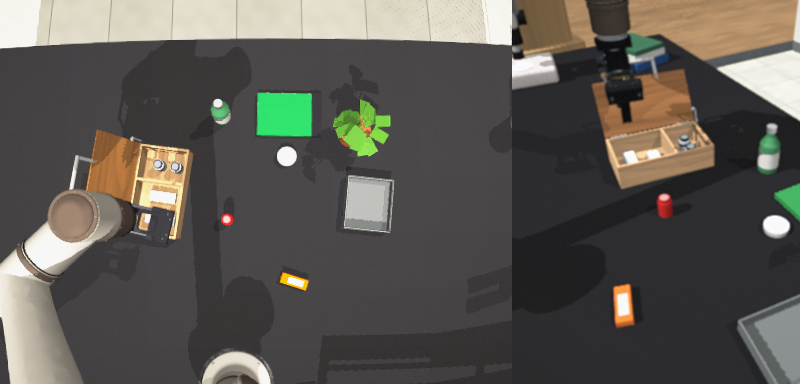

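Both eyepieces are in at top pixels (158,166) and (177,167), mailers are visible in the wide compartment, and the dish sits undisturbed at (287,156). Next is the dish.

Request:
move_arm --series '[[[0,0,-0.76],[0,0,0],0.82],[[0,0,0],[0.0473,0.0675,0],0.82],[[0,0,0],[0.0473,0.0675,0],0.82],[[0,0,0],[0.0473,0.0675,0],0.82],[[0,0,0],[0.0473,0.0675,0],0.82],[[0,0,0],[0.0473,0.0675,0],0.82],[[0,0,0],[0.0473,0.0675,0],0.82],[[0,0,0],[0.0473,0.0675,0],0.82],[[0,0,0],[0.0473,0.0675,0],0.82],[[0,0,0],[0.0473,0.0675,0],0.82],[[0,0,0],[0.0473,0.0675,0],0.82],[[0,0,0],[0,0,0.05],0.82]]'

```text
time_s: 50.9
tcp_pos: [0.6726, -0.1519, 0.1457]
ee_rot: [[0.99, -0.143, 0.009], [-0.143, -0.99, -0.002], [0.009, 0.001, -1.0]]
wrist_force: [0.4, 0.8, -0.4]
gripper_width: 0.818
gripper_force: 0.0
```

Request:
move_arm --series '[[[0,0,0],[0,0,0.08],0.82],[[0,0,0],[0,0,0.07],0.82],[[0,0,0],[0,0,0],0.82],[[0,0,0],[0,0,0],0.82]]'

```text
time_s: 51.3
tcp_pos: [0.669, -0.1472, 0.0681]
ee_rot: [[0.991, -0.137, -0.001], [-0.137, -0.991, -0.001], [-0.0, 0.001, -1.0]]
wrist_force: [0.8, -0.3, 0.6]
gripper_width: 0.822
gripper_force: 0.0
```

```bash
python3 go.py .668 -.1475 .006 -8
```

```text
tcp [ 0.669  -0.1472  0.0681] yaw -7.9 tilt [-0.001 -0.001 -1.   ] t 51.3 w 0.82 j6 81.0 F [ 0.8 -0.3  0.6]
 turn_z 0.02  shift [-0.002  0.001  0.124] mm [-1.  0. 62.]
```

Request:
move_arm --series '[[[0,0,0],[-0.002,0,0.06],0.82],[[0,0,0],[0,0,0.04],0.82],[[0,0,0],[0,0,0.022],0.82],[[0,0,0],[0,0,0.003],0.82],[[0,0,0],[0,0,0],0.75],[[0,0,0],[0,0,0],0.65],[[0,0,0],[0,0,0],0.5],[[0,0,0],[0,0,0],0.5],[[0,0,0],[0,0,0],0.5]]'

```text
time_s: 52.2
tcp_pos: [0.6685, -0.147, 0.0068]
ee_rot: [[0.991, -0.137, 0.002], [-0.137, -0.991, -0.0], [0.002, 0.0, -1.0]]
wrist_force: [-0.2, -0.3, 4.8]
gripper_width: 0.624
gripper_force: 30.0
```

Request:
move_arm --series '[[[0,0,0],[0,0,-0.06],0.5],[[0,0,0],[0,0,-0.09],0.5],[[0,0,0],[0,0,-0.09],0.5],[[0,0,0],[0,0,-0.08],0.5],[[0,0,0],[-0.0364,0.0849,0],0.5],[[0,0,0],[-0.0364,0.0849,0],0.5],[[0,0,0],[-0.0364,0.0849,0],0.5],[[0,0,0],[-0.0364,0.0849,0],0.5],[[0,0,0],[-0.0364,0.0849,0],0.5],[[0,0,0],[-0.0364,0.0849,0],0.5],[[0,0,0],[0,0,0],0.5],[[0,0,0],[0,0,0],0.5]]'

```text
time_s: 53.4
tcp_pos: [0.5235, -0.385, 0.165]
ee_rot: [[0.99, -0.14, -0.0], [-0.14, -0.99, 0.001], [-0.001, -0.001, -1.0]]
wrist_force: [0.2, -0.2, -0.8]
gripper_width: 0.617
gripper_force: 30.0
```

Request:
move_arm --series '[[[0,0,0],[0,0,0.08],0.5],[[0,0,0],[0,0,0.08],0.5],[[0,0,0],[0,0,0.06],0.5],[[0,0,0],[0,0,0.04],0.5],[[0,0,0],[0,0,0.02],0.5],[[0,0,0],[0,0,0],0.5],[[0,0,0],[0,0,0],0.5]]'

```text
time_s: 54.1
tcp_pos: [0.5257, -0.384, 0.0264]
ee_rot: [[0.991, -0.136, 0.002], [-0.136, -0.991, -0.001], [0.002, 0.001, -1.0]]
wrist_force: [-0.3, 0.1, -0.3]
gripper_width: 0.619
gripper_force: 30.0
```

```bash
python3 go.py .525 -.384 .012 -8
```

```text
tcp [ 0.5257 -0.384   0.0264] yaw -7.8 tilt [ 0.002 -0.001 -1.   ] t 54.1 w 0.62 j6 104.0 F [-0.3  0.1 -0.3]
 turn_z 0.03  shift [-0.001  0.     0.029] mm [-1.  0. 14.]
```

Request:
move_arm --series '[[[0,0,0],[0,0,0.018],0.5],[[0,0,0],[0,0,0.01],0.5],[[0,0,0],[0,0,0],0.5],[[0,0,0],[0,0,0],0.68],[[0,0,0],[0,0,0],0.74],[[0,0,0],[0,0,0],0.74],[[0,0,0],[0,0,-0.04],0.74],[[0,0,0],[0,0,-0.1],0.74],[[0,0,0],[0,0,-0.1],0.74],[[0,0,0],[0,0,-0.06],0.74]]'

```text
time_s: 55.1
tcp_pos: [0.5259, -0.3851, 0.1664]
ee_rot: [[0.991, -0.137, 0.006], [-0.137, -0.991, -0.004], [0.006, 0.003, -1.0]]
wrist_force: [0.6, -0.1, -0.6]
gripper_width: 0.739
gripper_force: 0.0
```

Request:
move_arm --series '[[[0,0,0],[-0.0057,-0.09,-0.03],0.4],[[0,0,0],[-0.0057,-0.09,-0.03],0.4],[[0,0,0],[-0.0057,-0.09,-0.03],0.4],[[0,0,0],[-0.0057,-0.09,-0.03],0.4],[[0,0,0],[-0.0057,-0.09,-0.03],0.4],[[0,0,0],[-0.0057,-0.09,-0.03],0.4],[[0,0,0],[-0.0057,-0.09,-0.03],0.4],[[0,0,0],[-0.0057,-0.09,-0.03],0.4],[[0,0,0],[-0.0057,-0.09,-0.03],0.4],[[0,0,0],[-0.0057,-0.09,-0.03],0.4],[[0,0,0],[0,0,0],0.4],[[0,0,0],[0,0,0],0.4]]'

```text
time_s: 56.3
tcp_pos: [0.5579, 0.0666, 0.3116]
ee_rot: [[0.991, -0.135, 0.0], [-0.135, -0.991, 0.0], [0.0, -0.0, -1.0]]
wrist_force: [-0.2, -0.9, 0.0]
gripper_width: 0.403
gripper_force: 0.0
```

```bash
python3 go.py .5835 .3785 .32 -8;  python3 st.py 6 | grep white
python3 - <<'E'
from h import *
c=r.capture("top");s=r.capture("side")
for n,cc in(("top",c),("side",s)):
    for d in r.pinpoint("lid_bar",n)[:2]: print(n,d["score"],np.round(d["centre"]),at(cc,d["centre"],.224).round(3),"pred",proj(cc,[.5835,.3785,.224]).round())
E
```

```text
tcp [0.5579 0.0666 0.3116] yaw -7.8 tilt [ 0.  0. -1.] t 56.3 w 0.4 j6 59.0 F [-0.2 -0.9  0. ]
 turn_z 0.04  shift [-0.036 -0.625 -0.017] mm [ -18. -312.   -8.]
white [ 305. -170.] long 42 16 yaw 71.4
white [485. 228.] long 78 28 yaw 82.1
white [ 525. -384.] long 55 53 yaw -46.1
white [549. 218.] long 77 27 yaw 81.9
side 0.95 [184.  59.] [0.589 0.394 0.224] pred [184.  62.]
side 0.17 [198. 130.] [0.467 0.024 0.224] pred [184.  62.]
```

View pics/t6.png

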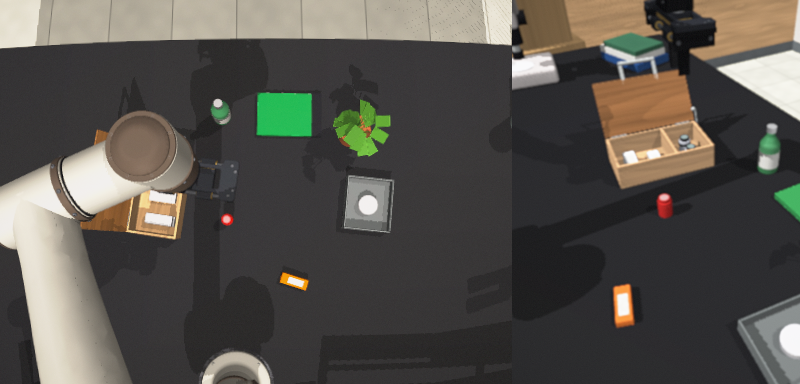

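The dish lies flat in the tray at top pixel (368,205), mailers are at (158,198) and (158,220), and the lid is open with the bar at side pixel (184,59). Time to close it.

Request:
move_arm --series '[[[0,0,0.03],[-0.005,-0.09,0],0.45],[[0,0,0],[-0.005,-0.09,0],0.45],[[0,0,0],[-0.005,-0.09,0],0.45],[[0,0,0],[-0.005,-0.09,0],0.45],[[0,0,0],[-0.005,-0.09,0],0.45],[[0,0,0],[-0.005,-0.09,0],0.45],[[0,0,0],[-0.005,-0.09,0],0.45],[[0,0,0],[0,0,0],0.45],[[0,0,0],[0,0,0],0.45]]'

```text
time_s: 57.65
tcp_pos: [0.5847, 0.3806, 0.31]
ee_rot: [[0.99, -0.139, -0.001], [-0.139, -0.99, -0.002], [-0.001, 0.002, -1.0]]
wrist_force: [0.1, 0.0, -0.4]
gripper_width: 0.452
gripper_force: 0.0
```

```bash
python3 go.py .5844 .381 .212 -8
python3 - <<'E'
from h import *
s=r.capture("side"); im=s["img"][10:150,110:310,::-1]
cv2.imwrite("pics/s7.png",cv2.resize(im,(800,560),interpolation=cv2.INTER_CUBIC))
E
```

```text
tcp [0.5847 0.3806 0.31  ] yaw -8.0 tilt [-0.001 -0.002 -1.   ] t 57.6 w 0.45 j6 36.0 F [ 0.1  0.  -0.4]
 turn_z 0.0  shift [-0.001 -0.001  0.196] mm [-0. -0. 98.]
```

View pics/s7.png

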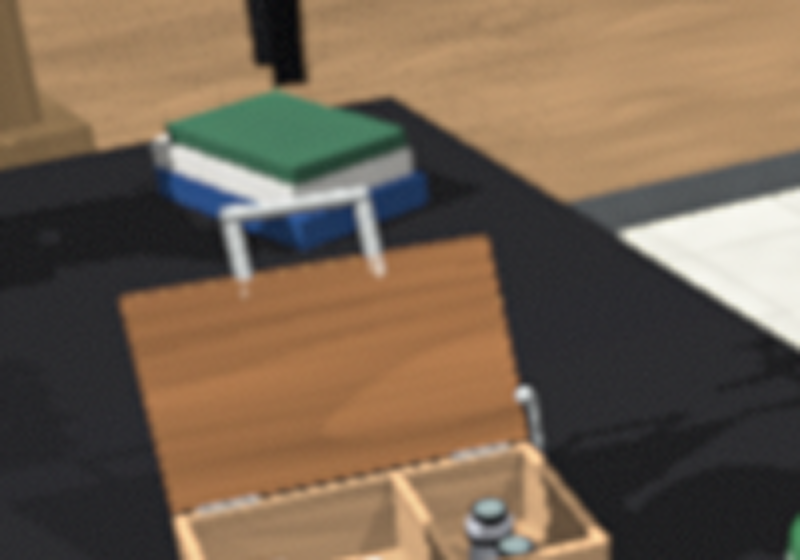

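The bar, from (225,210) to (370,192), lies directly below the fingers at (278,80). I'll descend and grip.

Request:
move_arm --series '[[[0,0,0],[0,0,0.06],0.45],[[0,0,0],[0,0,0.06],0.45],[[0,0,0],[0,0,0.04],0.45],[[0,0,0],[0,0,0.03],0.45],[[0,0,0],[0,0,0.006],0.45],[[0,0,0],[0,0,0],0.45],[[0,0,0],[0,0,0],0.3],[[0,0,0],[0,0,0],0.2],[[0,0,0],[0,0,0],0],[[0,0,0],[0,0,0],0],[[0,0,0],[0,0,0],0]]'

```text
time_s: 58.8
tcp_pos: [0.5848, 0.3798, 0.2138]
ee_rot: [[0.99, -0.14, 0.0], [-0.14, -0.99, -0.0], [0.0, 0.0, -1.0]]
wrist_force: [0.4, 0.7, 0.8]
gripper_width: 0.105
gripper_force: 30.0
```

Run:
```python
import numpy as np
th=np.r_[np.arange(2.1,.29,-.05),np.arange(.27,-.001,-.03)]; v=-182*np.cos(th); z=182*np.sin(th)
for k in range(len(th)-1): print(f"{th[k+1]:.2f}",f"[{-(v[k+1]-v[k])/500:.4f}, {-(z[k+1]-z[k])/500:.4f}]",end="  ")
```

```text
2.05 [0.0159, -0.0088]  2.00 [0.0164, -0.0080]  1.95 [0.0167, -0.0072]  1.90 [0.0171, -0.0063]  1.85 [0.0174, -0.0055]  1.80 [0.0176, -0.0046]  1.75 [0.0178, -0.0037]  1.70 [0.0180, -0.0028]  1.65 [0.0181, -0.0019]  1.60 [0.0182, -0.0010]  1.55 [0.0182, -0.0001]  1.50 [0.0182, 0.0008]  1.45 [0.0181, 0.0017]  1.40 [0.0180, 0.0026]  1.35 [0.0179, 0.0035]  1.30 [0.0177, 0.0044]  1.25 [0.0174, 0.0053]  1.20 [0.0171, 0.0062]  1.15 [0.0168, 0.0070]  1.10 [0.0164, 0.0078]  1.05 [0.0160, 0.0087]  1.00 [0.0156, 0.0094]  0.95 [0.0151, 0.0102]  0.90 [0.0145, 0.0110]  0.85 [0.0140, 0.0117]  0.80 [0.0134, 0.0123]  0.75 [0.0127, 0.0130]  0.70 [0.0121, 0.0136]  0.65 [0.0114, 0.0142]  0.60 [0.0106, 0.0148]  0.55 [0.0099, 0.0153]  0.50 [0.0091, 0.0157]  0.45 [0.0083, 0.0162]  0.40 [0.0075, 0.0166]  0.35 [0.0067, 0.0169]  0.30 [0.0058, 0.0172]  0.27 [0.0031, 0.0105]  0.24 [0.0028, 0.0106]  0.21 [0.0024, 0.0106]  0.18 [0.0021, 0.0107]  0.15 [0.0018, 0.0108]  0.12 [0.0015, 0.0108]  0.09 [0.0011, 0.0109]  0.06 [0.0008, 0.0109]  0.03 [0.0005, 0.0109]  0.00 [0.0002, 0.0109]
```

Request:
move_arm --series '[[[0,0,0],[0,0.0159,-0.0088],0],[[0,0,0],[0,0.0164,-0.008],0],[[0,0,0],[0,0.0167,-0.0072],0],[[0,0,0],[0,0.0171,-0.0063],0],[[0,0,0],[0,0.0174,-0.0055],0],[[0,0,0],[0,0.0176,-0.0046],0],[[0,0,0],[0,0.0178,-0.0037],0],[[0,0,0],[0,0.018,-0.0028],0],[[0,0,0],[0,0.0181,-0.0019],0],[[0,0,0],[0,0.0182,-0.001],0],[[0,0,0],[0,0,0],0]]'

```text
time_s: 59.9
tcp_pos: [0.5727, 0.2925, 0.2385]
ee_rot: [[0.99, -0.141, -0.0], [-0.141, -0.99, -0.001], [-0.0, 0.001, -1.0]]
wrist_force: [0.4, 1.4, 2.6]
gripper_width: 0.098
gripper_force: 30.0
```

Request:
move_arm --series '[[[0,0,0],[0,0.0182,0],0],[[0,0,0],[0,0.0182,0.0008],0],[[0,0,0],[0,0.0181,0.0017],0],[[0,0,0],[0,0.018,0.0026],0],[[0,0,0],[0,0.0179,0.0035],0],[[0,0,0],[0,0.0177,0.0044],0],[[0,0,0],[0,0.0174,0.0053],0],[[0,0,0],[0,0.0171,0.0062],0],[[0,0,0],[0,0.0168,0.007],0],[[0,0,0],[0,0.0164,0.0078],0],[[0,0,0],[0,0.016,0.0087],0],[[0,0,0],[0,0.0156,0.0094],0]]'

```text
time_s: 61.1
tcp_pos: [0.5578, 0.1907, 0.2091]
ee_rot: [[0.99, -0.14, -0.001], [-0.14, -0.99, -0.0], [-0.001, 0.0, -1.0]]
wrist_force: [1.3, -0.2, 0.4]
gripper_width: 0.102
gripper_force: 30.0
```

Request:
move_arm --series '[[[0,0,0],[0,0.0151,0.0102],0],[[0,0,0],[0,0.0145,0.011],0],[[0,0,0],[0,0.014,0.0117],0],[[0,0,0],[0,0.0134,0.0123],0],[[0,0,0],[0,0.0127,0.013],0],[[0,0,0],[0,0.0121,0.0136],0],[[0,0,0],[0,0,0],0]]'

```text
time_s: 61.8
tcp_pos: [0.5519, 0.1499, 0.1726]
ee_rot: [[0.99, -0.141, -0.002], [-0.141, -0.99, -0.001], [-0.002, 0.001, -1.0]]
wrist_force: [0.9, 0.1, -0.4]
gripper_width: 0.104
gripper_force: 30.0
```

Request:
move_arm --series '[[[0,0,0],[0,0.0114,0.0142],0],[[0,0,0],[0,0.0106,0.0148],0],[[0,0,0],[0,0.0099,0.0153],0],[[0,0,0],[0,0.0091,0.0157],0],[[0,0,0],[0,0.0083,0.0162],0],[[0,0,0],[0,0.0075,0.0166],0],[[0,0,0],[0,0.0067,0.0169],0],[[0,0,0],[0,0.0058,0.0172],0],[[0,0,0],[0,0,0],0]]'

```text
time_s: 62.7
tcp_pos: [0.5471, 0.1161, 0.1088]
ee_rot: [[0.99, -0.141, -0.002], [-0.141, -0.99, -0.001], [-0.002, 0.001, -1.0]]
wrist_force: [-0.8, 0.3, -0.5]
gripper_width: 0.102
gripper_force: 30.0
```

Request:
move_arm --series '[[[0,0,0],[0,0.0031,0.0105],0],[[0,0,0],[0,0.0028,0.0106],0],[[0,0,0],[0,0.0024,0.0106],0],[[0,0,0],[0,0.0021,0.0107],0],[[0,0,0],[0,0.0018,0.0108],0],[[0,0,0],[0,0.0015,0.0108],0],[[0,0,0],[0,0,0],0],[[0,0,0],[0,0,0],0]]'

```text
time_s: 63.5
tcp_pos: [0.5463, 0.1098, 0.078]
ee_rot: [[0.99, -0.14, -0.001], [-0.14, -0.99, -0.0], [-0.001, 0.001, -1.0]]
wrist_force: [-3.9, 1.2, -0.1]
gripper_width: 0.099
gripper_force: 30.0
```

Request:
move_arm --series '[[[0,0,0],[0,0.001,0.006],0],[[0,0,0],[0,0.001,0.006],0],[[0,0,0],[0,0.0005,0.006],0],[[0,0,0],[0,0.0005,0.006],0],[[0,0,0],[0,0.0004,0.005],0],[[0,0,0],[0,0.0002,0.004],0],[[0,0,0],[0,0,0.003],0],[[0,0,0],[0,0,0.002],0],[[0,0,0],[0,0,0],0],[[0,0,0],[0,0,0],0]]'

```text
time_s: 64.5
tcp_pos: [0.5462, 0.1086, 0.059]
ee_rot: [[0.99, -0.14, -0.0], [-0.14, -0.99, 0.001], [-0.0, -0.001, -1.0]]
wrist_force: [-4.7, 1.9, -0.7]
gripper_width: 0.102
gripper_force: 30.0
```

Continue in small steps until the contact force shows the lid is shut.

Request:
move_arm --series '[[[0,0,0],[0,0,0.002],0],[[0,0,0],[0,0,0.002],0],[[0,0,0],[0,0,0.002],0],[[0,0,0],[0,0,0],0],[[0,0,0],[0,0,0],0]]'

```text
time_s: 65.0
tcp_pos: [0.5462, 0.1086, 0.0574]
ee_rot: [[0.99, -0.14, 0.0], [-0.14, -0.99, 0.0], [0.0, -0.0, -1.0]]
wrist_force: [-7.8, 2.7, 5.8]
gripper_width: 0.103
gripper_force: 30.0
```

Request:
move_arm --series '[[[0,0,0],[0,0,0.002],0],[[0,0,0],[0,0,0],0],[[0,0,0],[0,0,0],0]]'

```text
time_s: 65.3
tcp_pos: [0.5463, 0.1086, 0.0573]
ee_rot: [[0.99, -0.139, 0.001], [-0.139, -0.99, 0.0], [0.001, -0.0, -1.0]]
wrist_force: [-9.2, 2.6, 11.9]
gripper_width: 0.102
gripper_force: 30.0
```

The lid is on its stop: force is rising with no further motion. I'll release and retreat straight up, with the inner finger clear of the lid.

Request:
move_arm --series '[[[0,0,0],[0,0,0],0.15],[[0,0,0],[0,0,0],0.25],[[0,0,0],[0,0,0],0.35],[[0,0,0],[0,0,0],0.35],[[0,0,0],[0,0,-0.03],0.35],[[0,0,0],[0,0,-0.06],0.35],[[0,0,0],[0,0,-0.09],0.35],[[0,0,0],[0,0,-0.09],0.35],[[0,0,0],[-0.09,0,0],0.35],[[0,0,0],[-0.05,0,-0.05],0.35],[[0,0,0],[0,0,0],0.35],[[0,0,0],[0,0,0],0.35]]'

```text
time_s: 66.5
tcp_pos: [0.4774, 0.1182, 0.216]
ee_rot: [[0.99, -0.14, 0.002], [-0.14, -0.99, 0.001], [0.002, -0.002, -1.0]]
wrist_force: [-0.3, 0.4, -0.1]
gripper_width: 0.35
gripper_force: 0.0
```

```bash
python3 go.py .5 .1 .2 -8; python3 st.py 8 | grep white
```

```text
tcp [0.4774 0.1182 0.216 ] yaw -8.0 tilt [ 0.002  0.001 -1.   ] t 66.5 w 0.35 j6 49.0 F [-0.3  0.4 -0.1]
 turn_z -0.01  shift [0.05  0.03  0.032] mm [25. 15. 16.]
white [ 305. -170.] long 44 16 yaw 71.4
white [ 525. -385.] long 56 53 yaw -1.4
```

View pics/t8.png

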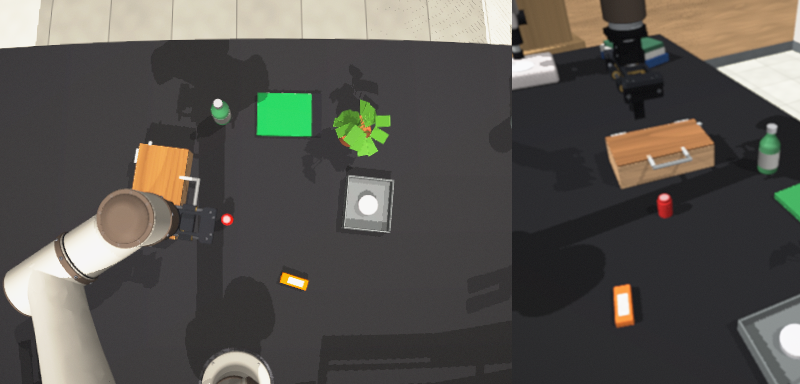

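The lid is shut (side view, handle at (670,160)), the dish is in the tray at (368,205), and the bystanders are untouched. Handing in.

```bash
python3 -c "
from station import r
print(r.finish_job())"
```

```text
the job is handed in; nothing more can be done
None
```

I've handed in the job, about 67 s into the 210 s limit: both eyepieces stand upright in the narrower compartment, all three slide cases are in the wider one (one stacked on another), the dish lies flat in the tray, and the lid was eased fully shut.

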